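Fetch the amplifier from behind the grip handles

ROBOT

A 7-joint arm with a two-finger parallel gripper is mounted at the origin on the work surface. World frame = base frame: x ahead of the robot, y to its left, z up, the work surface at z = 0. Lengths are in m, angles in rad, forces in N, time in s.
With the tool pointing down it reaches from about 0.4 to 0.875 m from the base axis. Payload 19.3 kg.
Tool frame: the origin (TCP) lies at the very end of the fingers, on their centre line; the grasp point (between the pads) lies 19 mm behind it (bot.pinch_z is the z of the grasp point in the tool frame, in m); z points along the fingers, y is the direction in which the jaws open and shut (so a half turn about z gives the same grasp; the last joint's range is limited). The gripper opens to 85 mm and grips with 20 to 120 N. Pads are 22 mm wide; open, the fingers measure 114 mm over their backs; the gripper's body (76 mm by 85 mm) begins 54 mm behind the grasp point. The pads swing forward as they close: fully open they stand 13 mm farther back than shut.
Start: joints at [-1.398, 0.521, -0.036, 1.599, 0.021, 1.021, -0.113], TCP at [0.15, 0.607, 0.231] pointing down, gripper open.
Joint ranges: [-2.91, 2.91], [-0.3, 2.13], [-1.5, 1.42], [0.17, 2.43], [-1.26, 4.41], [0.16, 1.93], [-2.52, 2.52]. Speed limits (rad/s): [1.89, 1.89, 2.39, 2.39, 3.01, 3.01, 3.01].

INTERFACE

Orientations are given as a unit quaternion [x, y, z, w].
In Python, from workcell import bot gives the robot as it stands. The module is installed in compiled form; this text tells all that it offers.
- The arm moves only by the tool jog_arm, never from a script. Its argument "moves" is a list that holds one entry, the list of rows, each a list of 6 numbers: the shift along the world's x, y, z normalised to -1 to 1, where 1 is 150 mm, then the turn, a rotation vector about the world's x, y, z normalised to -1 to 1, where 1 is 180 degrees. A call has exactly 10 rows; each row is the pose to reach, as a shift and turn from the pose commanded when the call began, turning the shorter way round; what a row does not reach only later rows make up. A row lasts 1/10 s, in which the tool goes at most 50 mm and 8.59 degrees, less where a joint would pass 70% of its speed; a pose out of reach is approached as far as the arm can. A call with a number of a shift or a turn outside -1 to 1 is refused whole. A call with a gripper value outside its range is refused whole. "jaw" is the gripper command: -1 is fully open, 1 is shut, values between are in proportion, set as the call begins (left out, the last holds). The fingers move at their own pace and stop on an object; the grip force is fixed at half the most. Time passes only in rows, so rows that repeat a pose let the fingers close, or fill a call up. It gives the time, the measured TCP pose, the force and the opening at its end, in the units of the state.
- bot.read_state(): the state, without advancing time (a new reading comes with each control period).
- bot.get_image(name): name is "scene" or "top" or "wrist"; returns a dict with "color" (400x640x3 uint8, blue, green, red), "fx", "fy", "cx", "cy" (pixels), "R" (3x3) and "t" (3): a world point X has camera coordinates R X + t. Camera axes: x right, y down, z forward; pixel columns grow to the right and rows downward; lengths in m; the calibration is good to about 2 mm. A picture is of the moment at which its call begins. There is no depth.
- bot.close_job(): hands the job in, once; it reports no verdict.
The state is a dict: "time": time; "joints": joint angles; "qvel": joint speeds; "tau": joint torques, N m; "position": TCP position; "tool_rot": TCP orientation; "wrist_force": force on the tool from outside, world axes, zero at the start; "torque": the same for the moment, N m; "opening": finger opening in m.
Only numpy, scipy, OpenCV 4.12 (cv2) and the standard library are available. Lean on these libraries where they do the work, as an engineer would, in place of code of your own. Each camera call takes 0.05 s, during which the arm holds its last target.

TASK

The grey amplifier box at the back of the wooden storage board has to go into the aluminium dock, but the three grip handles stand in its way: first stand all three handles upright on the black rubber mat, leaving the box where it is, then lay the box flat into the dock between its four corners. Only then put the handles back, each upright on the very round mark it came from, so that the board looks as it did; do not knock a handle over, and leave the jar and the brass weight on the board where they are.

Things in the scene. Friction and masses are not known exactly. Their poses are not given: they have to be found in the camera images.
- ball_grip (a point): Ball handle, a grip handle: dark steel base disc 46 mm across and 14 mm high, aluminium stem 14 mm thick, white plastic grip on top; the grip is a ball 38 mm across, top 111 mm above the underside. Stands upright (its z up) on one of the three grey round marks of the storage board; which handle is on which mark varies. This point is at the middle of the grip, 92 mm above the underside of the base. Mass about 0.2 kg, base heavy.
- cylinder_grip (a point): Cylinder handle, a grip handle: dark steel base disc 46 mm across and 14 mm high, aluminium stem 14 mm thick, white plastic grip on top; the grip is an upright cylinder 26 mm across and 44 mm high, top 114 mm above the underside. Stands upright (its z up) on one of the three grey round marks of the storage board; which handle is on which mark varies. This point is at the middle of the grip, 92 mm above the underside of the base. Mass about 0.2 kg, base heavy.
- square_grip (a point): Square handle, a grip handle: dark steel base disc 46 mm across and 14 mm high, aluminium stem 14 mm thick, white plastic grip on top; the grip is a cube with 34 mm sides parallel to its own x and y axes, top 109 mm above the underside. Stands upright (its z up) on one of the three grey round marks of the storage board; which handle is on which mark varies. This point is at the middle of the grip, 92 mm above the underside of the base. Mass about 0.2 kg, base heavy.
- amplifier_center (a point): Amplifier box, grey plastic with a black panel on top: 50 mm (its x) by 110 mm (its y) by 40 mm high, about 0.26 kg. Lies flat on the storage board right behind the three handles (10 mm behind their bases). The point is its centre, 20 mm above its underside. Take it across the 50 mm side; the front finger only finds room once the handles are gone.
- storage_board: Fixed low wooden board 200 mm (its x) by 300 mm (its y), 12 mm thick, with an aluminium rail 26 mm high along its far (+x) edge. Origin on the table under the board; +x points away from the robot at yaw 0. Grey round marks (flat, 55 mm across) are at x = -32 mm, y = -66, 0 and +66 mm; the box starts at x = 29 mm, y = 0; the rail's near face is at x = 117 mm. Top surface 12 mm above the origin.
- side_mat: Fixed flat black rubber mat, 250 mm (its x) by 150 mm (its y), 4 mm thick, empty; the side area, to the left or right of the storage board. Origin at the centre of its underside.
- dock: Fixed aluminium dock plate 100 mm (its x) by 160 mm (its y), 8 mm thick, with four black L-shaped corners 12 mm high above the plate, that leave an inside space of 64 mm (x) by 122 mm (y) for the box, its 110 mm side along y, either way round. The sides are open between the corners (94 mm along y). To the other side of the storage board from the mat. Origin at the centre of its underside.
- jar_center (a point): Bystander: amber glass jar with white lid, 42 mm across, 50 mm high, on the board beyond the +y end of the box. The point is half-way up. Stays.
- weight_center (a point): Bystander: brass calibration weight with a knob, 34 mm across, 40 mm high, on the board beyond the -y end of the box. The point is half-way up. Stays.
There are look-alikes about, which are no part of the job. What is shaped like the part that bears amplifier_center but turquoise is not meant.

How it is judged:
By the outcome, as a careful person would: the job done as asked, in the order asked, and still so for the second after the job is handed in, with the robot touching nothing.
It also fails if it takes over 139 s, if anything falls off the work surface, if the arm or the gripper's body presses on something with over 40 N, if the wrist force passes 120 N, or if a joint passes its speed limit or range.

## Working session

There is one attempt and no reset: what is moved stays moved. The work goes in short steps, Python scripts to look and compute and a tool call to move; the robot and the scene stay as the last step left them, time stands still between calls to the robot, and variables do not carry over. Pictures are saved under pics/ and viewed, and the job is handed in when it is done.

Besides the shell and the picture viewer there is one more tool, called after "Call:" as a command line: name --argument value ..., lists and objects as JSON in quotes. jog_arm: Moves the arm, as the interface text tells. Its arguments: {"type":"object","properties":{"moves":{"type":"array","items":{"type":"array","items":{"type":"array","items":{"type":"number"}}}},"jaw":{"type":"number"}},"required":["moves"]}

```bash
mkdir -p pics; python3 - <<'E'
from workcell import bot
import cv2, pickle
d={}
for n in ["scene","top","wrist"]:
    im=bot.get_image(n); d[n]=im; cv2.imwrite(f"pics/a_{n}.png",im["color"]); print(n,im["fx"],im["cx"],im["cy"],im["R"],im["t"])
pickle.dump(d,open("a.pkl","wb"))
s=bot.read_state(); print({k:s[k] for k in ["time","position","tool_rot","opening","joints"]}, bot.pinch_z)
E
```

```text
scene 418.0789705616934 320.38063951517 199.70030433391227 [[ 0.52738598  0.84959848  0.00681547]
 [ 0.53701776 -0.32711472 -0.77756536]
 [-0.65838891  0.41373709 -0.62876519]] [-0.25180644 -0.17094668  1.22563746]
top 366.1517514163572 319.59404308763897 200.23649495604218 [[-0.01029601 -0.99991291  0.00825573]
 [-0.99358332  0.00930018 -0.1127195 ]
 [ 0.1126329  -0.00936332 -0.99359255]] [0.01007904 0.4742498  0.91797362]
wrist 286.4406093900941 321.95862418591554 200.10290164468938 [[ 0.24059804  0.97062395 -0.00131366]
 [ 0.93216966 -0.23068839  0.27900287]
 [ 0.27050382 -0.0683521  -0.96028937]] [-0.62535777 -0.03733939  0.37766827]
{'time': 0.15, 'position': array([0.15023808, 0.60642542, 0.23087279]), 'tool_rot': array([ 1.21108940e-01,  9.92639131e-01, -4.23860470e-04, -2.82032577e-05]), 'opening': 0.08513470390455784, 'joints': array([-1.39817769,  0.52187379, -0.03633546,  1.59984112,  0.02119306,
        1.02111189, -0.1127857 ])} -0.0187
```

View pics/a_scene.png

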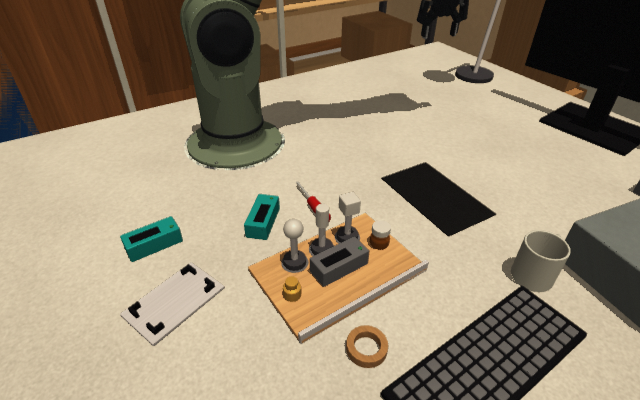

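View pics/a_top.png

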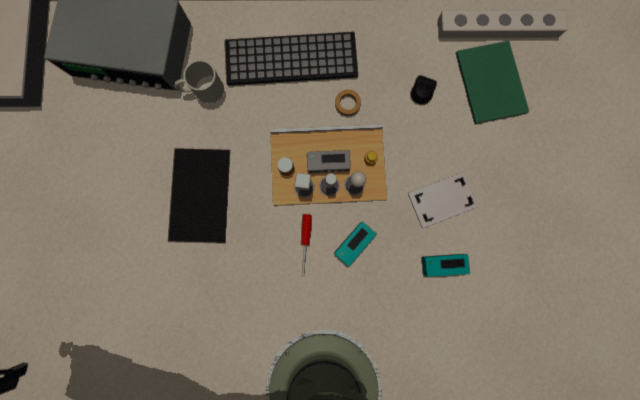

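View pics/a_wrist.png

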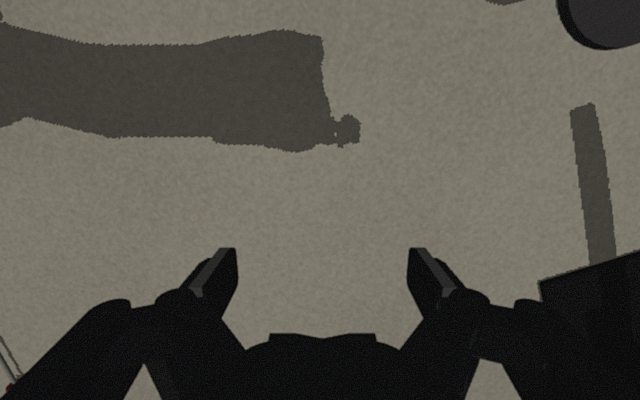

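The scene view has the grey box on the board at (340,260) and the handles at (293,230), (322,215), (349,205). The mat is at (437,197) and the dock at (172,302). The top view shows the grey box at (328,161), with two turquoise look-alikes at (356,244) and (446,265). The grey one is the one meant: it is the only grey one, and it lies between jar and weight behind the handles. I'll confirm with enlarged crops and measure.

```bash
cat > h.py <<'E'
import numpy as np, cv2, pickle
def ray(im,u,v):
    d=np.array([(u-im["cx"])/im["fx"],(v-im["cy"])/im["fy"],1.]); R=np.array(im["R"]);t=np.array(im["t"])
    d=R.T@d; return -R.T@t, d/np.linalg.norm(d)
def onz(im,u,v,z):
    c,d=ray(im,u,v); return c+d*(z-c[2])/d[2]
def tri(obs):
    A=np.zeros((3,3));b=np.zeros(3)
    for im,u,v in obs:
        c,d=ray(im,u,v);P=np.eye(3)-np.outer(d,d);A+=P;b+=P@c
    X=np.linalg.solve(A,b)
    return X,[round(float(np.linalg.norm((np.eye(3)-np.outer(d,d))@(X-c)))*1000,1) for c,d in [ray(*o) for o in obs]]
def proj(im,X):
    p=np.array(im["R"])@np.array(X)+np.array(im["t"]); return im["cx"]+im["fx"]*p[0]/p[2],im["cy"]+im["fy"]*p[1]/p[2]
E
python3 - <<'E'
from h import *
d=pickle.load(open("a.pkl","rb"))
a=cv2.resize(d["top"]["color"][110:220,255:405],None,fx=5,fy=5,interpolation=cv2.INTER_CUBIC)
cv2.imwrite("pics/b_top.png",a)
a=cv2.resize(d["scene"]["color"][185:340,240:435],None,fx=4,fy=3.8,interpolation=cv2.INTER_CUBIC)
cv2.imwrite("pics/b_scene.png",a)
# masks
im=d["top"];hsv=cv2.cvtColor(im["color"],cv2.COLOR_BGR2HSV)
wood=cv2.inRange(hsv,(8,100,80),(25,255,255));n,l,s,c=cv2.connectedComponentsWithStats(wood)
print([ (x.tolist()) for x in s if x[4]>60])
dark=cv2.inRange(hsv,(0,0,0),(180,255,40));n,l,s,c=cv2.connectedComponentsWithStats(dark)
for i,x in enumerate(s):
    if x[4]>2000: print(x, c[i], cv2.minAreaRect(np.argwhere(l==i)[:,::-1].astype(np.float32)))
E
```

```text
[[0, 0, 640, 400, 250141], [335, 90, 26, 24, 292], [271, 129, 116, 76, 5565]]
[     0      0    640    400 239966] [326.5287374  201.52361168] ((319.5, 199.5), (399.0, 639.0), 90.0)
[  50    4  140   86 2413] [143.23000414  61.49357646] ((130.67706298828125, 66.54753112792969), (76.67090606689453, 142.5769805908203), 66.37062072753906)
[ 226   32  132   53 2252] [290.7437833   62.20381883] ((290.7471008300781, 58.453311920166016), (45.16188049316406, 130.30824279785156), 86.42366790771484)
[ 169  149   60   94 5068] [198.9964483 195.5621547] ((198.6483917236328, 195.0324249267578), (55.83025360107422, 92.88397979736328), 2.862405300140381)
[ 284  359   83   41 2384] [324.20931208 382.36912752] ((325.0, 379.0), (82.0, 40.0), 0.0)
```

View pics/b_top.png

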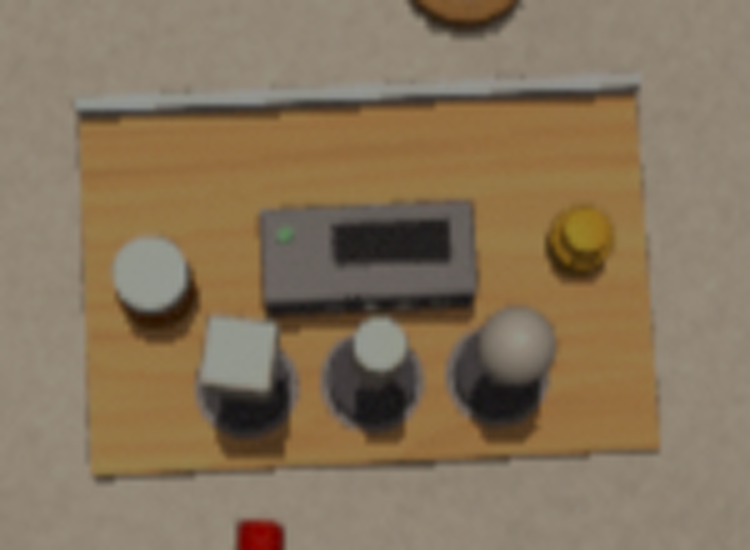

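View pics/b_scene.png

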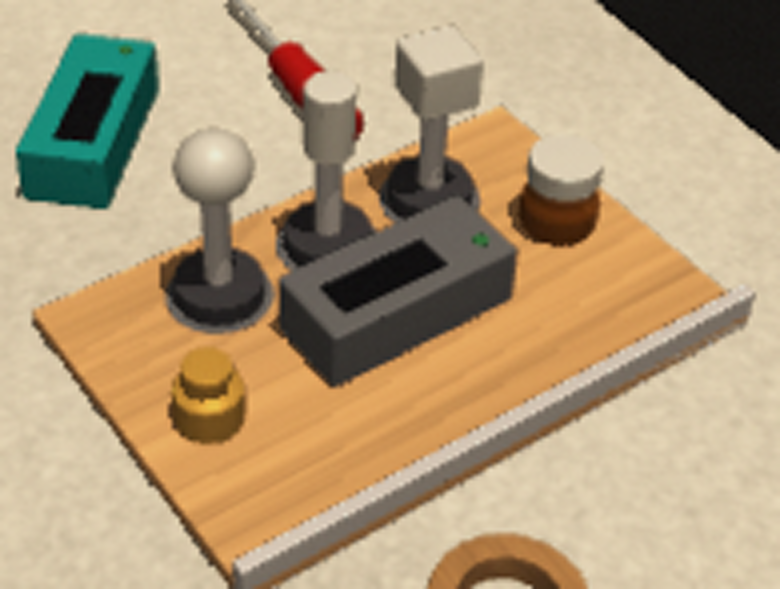

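Top crop: square handle on the left (+y) mark at crop (241,352), cylinder in the middle (380,344), ball on the right (517,346). The grey box is at (369,254), between the jar (152,275) and the weight (582,240). The scene crop confirms it is grey with a black panel.

```bash
python3 - <<'E'
from h import *
np.set_printoptions(precision=4,suppress=True)
d=pickle.load(open("a.pkl","rb"));T=d["top"];S=d["scene"]
t=lambda x,y:(T,255+x/5-.4,110+y/5-.4); s=lambda x,y:(S,240+x/4-.4,185+y/3.8-.4)
for n,a,b in [("ball c .104",(517,346),(213,167)),("cyl top .126",(380,344),(331,90)),("sq top .121",(241,352),(440,54)),("amp top .052",(369,254),(397,265)),
 ("amp+y near",(265,305),(460,200)),("amp-y near",(475,295),(281,285)),("amp+y far",(262,212),(516,252)),("amp-y far",(473,203),(331,325)),
 ("board near+y",(95,474),(503,103)),("board near-y",(658,448),(33,312)),("lid .062",(152,272),(565,158))]:
    print(n,*tri([t(*a),s(*b)]))
b1=onz(*t(95,474),.012);b2=onz(*t(658,448),.012);print(b1,b2,np.linalg.norm(b1-b2),np.degrees(np.arctan2(-(b1-b2)[0],(b1-b2)[1])))
print("mat",onz(T,198.6,195,.004)); 
for p in [(409,192),(469,177),(477,210),(416,226)]: print("dock",onz(T,*p,.008))
E
```

```text
ball c .104 [ 0.5164 -0.086   0.1033] [0.1, 0.1]
cyl top .126 [ 0.5146 -0.0198  0.1227] [0.2, 0.2]
sq top .121 [0.5124 0.0455 0.1172] [0.4, 0.4]
amp top .052 [ 0.574 -0.018  0.048] [0.1, 0.1]
amp+y near [0.549  0.0361 0.0458] [0.9, 0.9]
amp-y near [ 0.5533 -0.0717  0.0443] [0.4, 0.4]
amp+y far [0.5965 0.0366 0.0479] [0.1, 0.1]
amp-y far [ 0.598  -0.0709  0.0568] [0.1, 0.1]
board near+y [0.4668 0.1267 0.0135] [1.4, 1.4]
board near-y [ 0.4773 -0.1703  0.0093] [0.2, 0.2]
lid .062 [0.563  0.0918 0.0607] [0.1, 0.1]
[0.4662 0.1257 0.012 ] [ 0.4771 -0.1696  0.012 ] 0.29548367311547313 2.1202101292145628
mat [0.4938 0.3245 0.004 ]
dock [ 0.4962 -0.2314  0.008 ]
dock [ 0.5349 -0.3928  0.008 ]
dock [ 0.4467 -0.409   0.008 ]
dock [ 0.4063 -0.2463  0.008 ]
```

Heights agree with the text to within 4 mm, and box and handle spacing are consistent with a board yaw of about 2°. Next I'll work out the wrist-camera geometry and the square grip's yaw.

```bash
python3 - <<'E'
from h import *
from scipy.spatial.transform import Rotation as Ro
np.set_printoptions(precision=4,suppress=True)
d=pickle.load(open("a.pkl","rb"));W=d["wrist"]
R=Ro.from_quat([1.21108940e-01,  9.92639131e-01, -4.23860470e-04, -2.82032577e-05]).as_matrix()
p=np.array([0.15023808, 0.60642542, 0.23087279])
Wr=np.array(W["R"]);C=-Wr.T@W["t"]
print("cam in tool",R.T@(C-p)); print("cam axes in tool (cols)",R.T@Wr.T); print("tool y",R[:,1])
E
```

```text
cam in tool [ 0.0694  0.001  -0.1414]
cam axes in tool (cols) [[-0.0002 -0.9603 -0.279 ]
 [ 1.     -0.     -0.0005]
 [ 0.0005 -0.279   0.9603]]
tool y [ 0.2404  0.9707 -0.0008]
```

Call:
jog_arm --moves '[[[0.1, -0.07, 0, 0, 0, -0.011], [0.2, -0.14, 0, 0, 0, -0.022], [0.3, -0.21, 0, 0, 0, -0.033], [0.4, -0.28, 0, 0, 0, -0.044], [0.5, -0.35, 0, 0, 0, -0.056], [0.6, -0.42, 0, 0, 0, -0.067], [0.7, -0.49, 0, 0, 0, -0.078], [0.8, -0.56, 0, 0, 0, -0.089], [0.9, -0.63, 0, 0, 0, -0.1], [1, -0.7, 0, 0, 0, -0.111]]]'

```text
time: 1.15
position: [0.3015, 0.5008, 0.2313]
tool_rot: [0.293, 0.956, 0.0, -0.0]
wrist_force: [-0.6, 0.3, -0.0]
opening: 0.0856
```

Call:
jog_arm --moves '[[[0.066, -0.1, 0, 0, 0, -0.015], [0.13, -0.2, 0, 0, 0, -0.03], [0.2, -0.3, 0, 0, 0, -0.045], [0.26, -0.4, 0, 0, 0, -0.06], [0.33, -0.5, 0, 0, 0, -0.075], [0.4, -0.6, 0, 0, 0, -0.09], [0.46, -0.7, 0, 0, 0, -0.105], [0.53, -0.8, 0, 0, 0, -0.12], [0.6, -0.9, 0, 0, 0, -0.135], [0.66, -1, 0, 0, 0, -0.15]]]'

```text
time: 2.15
position: [0.4002, 0.3503, 0.2313]
tool_rot: [0.509, 0.861, 0.0, 0.0]
wrist_force: [0.3, -0.4, -0.5]
opening: 0.0856
```

Call:
jog_arm --moves '[[[0.05, -0.1, 0, 0, 0, -0.015], [0.1, -0.2, 0, 0, 0, -0.03], [0.15, -0.3, 0, 0, 0, -0.045], [0.2, -0.4, 0, 0, 0, -0.06], [0.25, -0.5, 0, 0, 0, -0.075], [0.3, -0.6, 0, 0, 0, -0.09], [0.35, -0.7, 0, 0, 0, -0.105], [0.4, -0.8, 0, 0, 0, -0.12], [0.45, -0.9, 0, 0, 0, -0.135], [0.5, -1, 0, 0, 0, -0.15]]]'

```text
time: 3.15
position: [0.4749, 0.2004, 0.2313]
tool_rot: [0.695, 0.719, -0.0, -0.0]
wrist_force: [0.9, -0.7, -0.8]
opening: 0.0852
```

Call:
jog_arm --moves '[[[0.03, -0.1, 0, 0, 0, 0], [0.06, -0.2, 0, 0, 0, 0], [0.09, -0.3, 0, 0, 0, 0], [0.12, -0.4, 0, 0, 0, 0], [0.15, -0.5, 0, 0, 0, 0], [0.18, -0.6, 0, 0, 0, 0], [0.21, -0.7, 0, 0, 0, 0], [0.24, -0.8, 0, 0, 0, 0], [0.26, -0.87, 0, 0, 0, 0], [0.26, -0.87, 0, 0, 0, 0]]]'

```text
time: 4.15
position: [0.5136, 0.0695, 0.2313]
tool_rot: [0.695, 0.719, -0.0, 0.0]
wrist_force: [0.0, 0.7, 0.9]
opening: 0.0855
```

```bash
cat > snap.py <<'E'
import sys
from workcell import bot
import cv2,pickle
tag=sys.argv[1]; d={}
for n in sys.argv[2:]:
    im=bot.get_image(n); d[n]=im; cv2.imwrite(f"pics/{tag}_{n}.png",im["color"])
pickle.dump(d,open(tag+".pkl","wb"))
s=bot.read_state(); print(s["time"],s["position"],s["tool_rot"],s["opening"])
E
python3 snap.py w1 wrist
```

```text
4.2 [0.51338407 0.07063233 0.23126154] [ 6.94638453e-01  7.19359033e-01 -1.86721331e-05 -3.44941886e-05] 0.08538902884128968
```

View pics/w1_wrist.png

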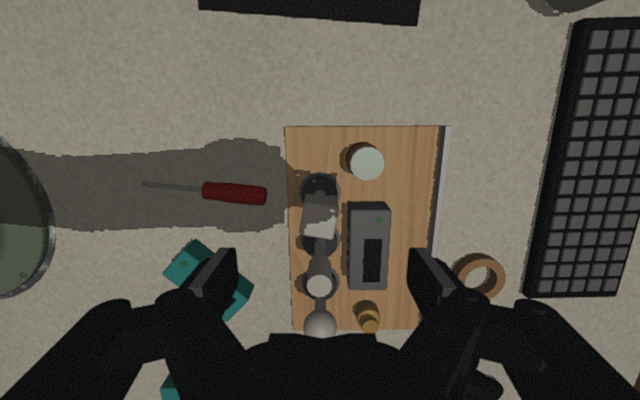

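```bash
python3 - <<'E'
from h import *
d=pickle.load(open("w1.pkl","rb"))
a=cv2.resize(d["wrist"]["color"][115:345,270:460],None,fx=4,fy=4,interpolation=cv2.INTER_CUBIC)[:,:]
a=cv2.resize(d["wrist"]["color"][165:345,280:420],None,fx=4,fy=3.3,interpolation=cv2.INTER_CUBIC)
cv2.imwrite("pics/w1c.png",a)
E
```

```text
(no output)
```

View pics/w1c.png

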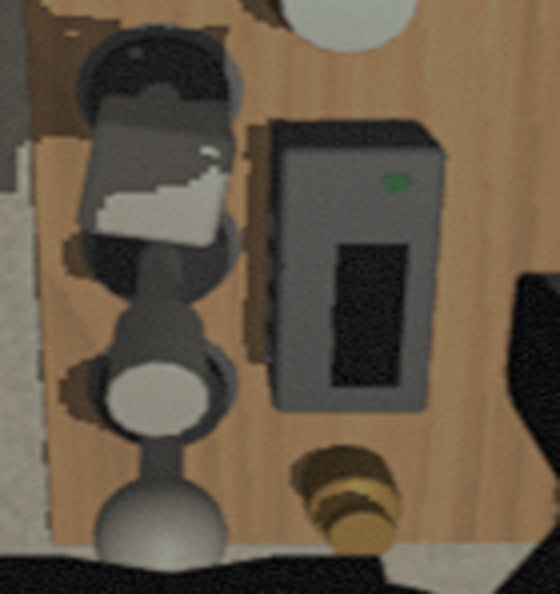

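Enlarged wrist view: square top face has its near edge (82,232)-(213,246), the cylinder top is at (158,398), and the ball is at (160,545). The box top corners are (275,147), (443,152), (430,410) and (274,408).

```bash
python3 - <<'E'
from h import *
np.set_printoptions(precision=4,suppress=True)
a=pickle.load(open("a.pkl","rb"));T=a["top"];S=a["scene"];W=pickle.load(open("w1.pkl","rb"))["wrist"]
w=lambda x,y:(W,280+x/4-.4,165+y/3.3-.4)
t=lambda x,y:(T,255+x/5-.4,110+y/5-.4); s=lambda x,y:(S,240+x/4-.4,185+y/3.8-.4)
e=[onz(*w(*p),.121) for p in [(82,232),(213,246),(233,145),(100,128)]]
print("sq",e,[np.linalg.norm(e[i]-e[i-1]) for i in range(4)]); 
for i,j in [(0,1),(3,2)]: v=e[j]-e[i];print(np.degrees(np.arctan2(v[1],v[0])))
for i,j in [(1,2),(0,3)]: v=e[j]-e[i];print(np.degrees(np.arctan2(-v[0],v[1])))
print("sq tri",*tri([w(157,188),t(241,352),s(440,54)]),"mean",np.mean(e,0))
print("cyl",*tri([w(158,398),t(380,344),s(331,90)]))
print("ball",*tri([w(160,541),t(517,346),s(213,167)]))
c=[onz(*w(*p),.052) for p in [(275,147),(443,152),(430,410),(274,408)]];print(c,np.mean(c,0))
for n,x,y,z in [("amp",*(np.mean([[275,147],[443,152],[430,410],[274,408]],0)),0)]: print(tri([w(x,y),t(369,254),s(397,265)]))
for i,j in [(3,0),(2,1)]: v=c[j]-c[i];print(np.degrees(np.arctan2(-v[0],v[1])))
E
```

```text
sq [array([0.4957, 0.0326, 0.121 ]), array([0.527 , 0.0293, 0.121 ]), array([0.5303, 0.0601, 0.121 ]), array([0.4995, 0.064 , 0.121 ])] [np.float64(0.03162496126741569), np.float64(0.03143321110545607), np.float64(0.030952760004403907), np.float64(0.031019529385930545)]
-6.060500280538019
-7.297234865827157
-6.045592200374122
-6.808499926771895
sq tri [0.5127 0.0454 0.1173] [0.4, 0.6, 0.3] mean [0.5131 0.0465 0.121 ]
cyl [ 0.5149 -0.0199  0.1229] [0.5, 0.5, 0.1]
ball [ 0.5171 -0.0864  0.1045] [1.0, 1.1, 0.3]
[array([0.5474, 0.0376, 0.052 ]), array([0.597 , 0.0374, 0.052 ]), array([ 0.6034, -0.068 ,  0.052 ]), array([ 0.5534, -0.0688,  0.052 ])] [ 0.5753 -0.0155  0.052 ]
(array([ 0.5747, -0.0172,  0.0471]), [2.1, 0.8, 1.4])
3.226959103897189
3.4867997106459065
```

Call:
jog_arm --moves '[[[0, -0.08, 0, 0, 0, -0.024], [0, -0.17, 0, 0, 0, -0.047], [0, -0.17, -0.1, 0, 0, -0.047], [0, -0.17, -0.25, 0, 0, -0.047], [0, -0.17, -0.4, 0, 0, -0.047], [0, -0.17, -0.55, 0, 0, -0.047], [0, -0.17, -0.7, 0, 0, -0.047], [0, -0.17, -0.85, 0, 0, -0.047], [0, -0.17, -0.96, 0, 0, -0.047], [0, -0.17, -0.96, 0, 0, -0.047]]]' --jaw -1

```text
time: 5.2
position: [0.5121, 0.0463, 0.0856]
tool_rot: [0.745, 0.667, -0.001, -0.001]
wrist_force: [0.4, -0.3, 0.9]
opening: 0.0851
```

```bash
python3 snap.py w2 wrist scene
```

```text
5.3 [0.51327856 0.04608078 0.0875916 ] [ 7.45119959e-01  6.66930444e-01 -9.97177293e-05 -1.40465051e-04] 0.08554249546870128
```

View pics/w2_wrist.png

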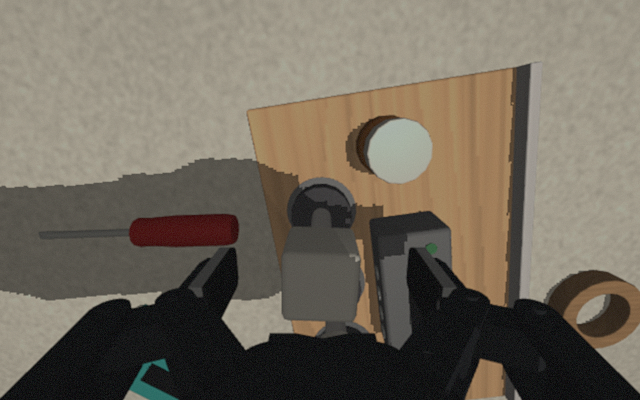

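View pics/w2_scene.png

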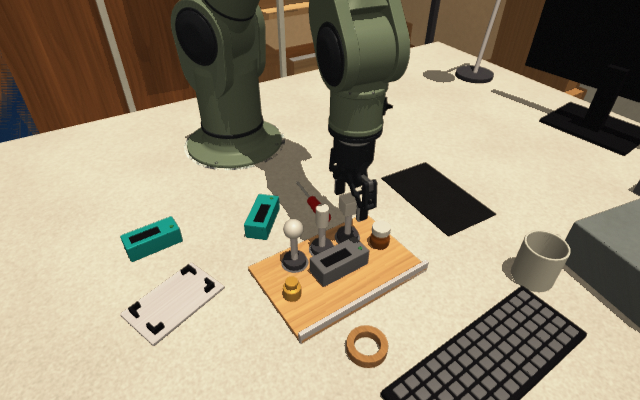

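The square grip sits centred at column 321 between the fingers, with its edges parallel to the pads. Closing.

Call:
jog_arm --moves '[[[0, 0, 0, 0, 0, 0], [0, 0, 0, 0, 0, 0], [0, 0, 0, 0, 0, 0], [0, 0, 0, 0, 0, 0], [0, 0, 0, 0, 0, 0], [0, 0, 0, 0, 0, 0], [0, 0, 0, 0, 0, 0], [0, 0, 0, 0, 0, 0], [0, 0, 0, 0, 0, 0], [0, 0, 0, 0, 0, 0]]]' --jaw 1

```text
time: 6.3
position: [0.5131, 0.0458, 0.0879]
tool_rot: [0.745, 0.667, 0.0, -0.0]
wrist_force: [-3.8, 0.4, 12.2]
opening: 0.0334
```

Call:
jog_arm --moves '[[[0, 0, 0.06, 0, 0, 0], [0, 0, 0.2, 0, 0, 0], [0, 0, 0.4, 0, 0, 0], [0, 0, 0.6, 0, 0, 0], [-0.02, 0.05, 0.75, 0, 0, 0], [-0.04, 0.15, 0.85, 0, 0, 0], [-0.06, 0.25, 0.9, 0, 0, 0], [-0.08, 0.37, 0.9, 0, 0, 0], [-0.09, 0.49, 0.9, 0, 0, 0], [-0.1, 0.6, 0.9, 0, 0, 0]]]'

```text
time: 7.3
position: [0.4981, 0.1364, 0.2229]
tool_rot: [0.745, 0.667, 0.0, 0.0]
wrist_force: [1.9, 0.4, -2.6]
opening: 0.0336
```

Call:
jog_arm --moves '[[[-0.04, 0.1, 0, 0, 0, 0], [-0.08, 0.2, 0, 0, 0, 0], [-0.12, 0.3, 0, 0, 0, 0], [-0.16, 0.4, 0, 0, 0, 0], [-0.2, 0.5, 0, 0, 0, 0], [-0.24, 0.6, 0, 0, 0, 0], [-0.28, 0.7, 0, 0, 0, 0], [-0.32, 0.8, 0, 0, 0, 0], [-0.36, 0.9, 0, 0, 0, 0], [-0.39, 1, 0, 0, 0, 0]]]'

```text
time: 8.3
position: [0.4394, 0.2862, 0.2228]
tool_rot: [0.745, 0.667, 0.0, -0.0]
wrist_force: [0.2, 0.5, -2.6]
opening: 0.0333
```

```bash
python3 snap.py s1 wrist scene top
```

```text
8.45 [0.43947617 0.28641462 0.22245888] [ 7.44743455e-01  6.67350871e-01  2.68953751e-05 -2.81107530e-06] 0.033681845851387164
```

View pics/s1_scene.png

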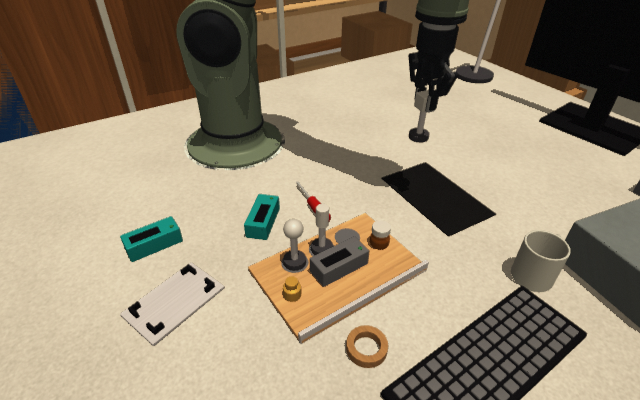

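View pics/s1_top.png

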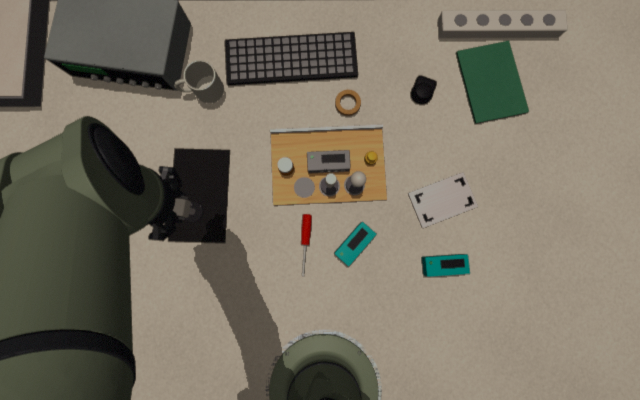

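View pics/s1_wrist.png

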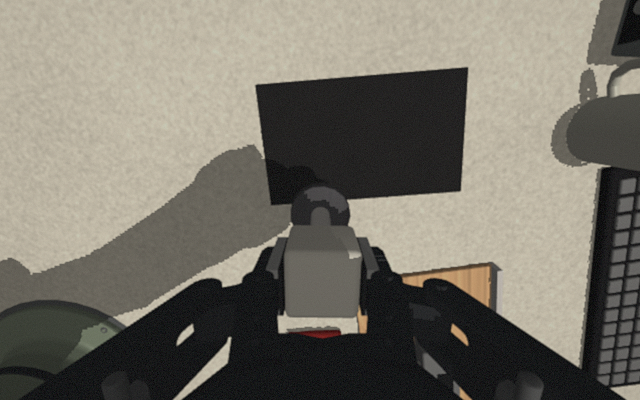

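The square handle hangs upright in the jaws and its bare mark shows at top (304,187). The mat corners are clear in the wrist view: (257,85), (467,68), (461,190), (272,205).

```bash
python3 - <<'E'
from h import *
np.set_printoptions(precision=4,suppress=True)
a=pickle.load(open("s1.pkl","rb"));T=a["top"];S=a["scene"];W=a["wrist"]
A=pickle.load(open("a.pkl","rb"))["top"]
for n,wp,tp,sp in [("farx,far y",(467,68),(175,149),(425,163)),("far x, near y",(461,190),(230,150),(495,213)),("near x,near y",None,(225,242),(449,233)),("near x far y",(257,85),(169,240.5),(382,195))]:
    o=[(A,*tp)]
    if wp:o.append((W,*wp))
    print(n,*tri(o),onz(A,*tp,.004), wp and onz(W,*wp,.004))
# mark
for nm in ("top","scene"):
    im=a[nm]; x0,y0,x1,y1=(285,170,325,205) if nm=="top" else (330,222,368,260)
    hsv=cv2.cvtColor(im["color"],cv2.COLOR_BGR2HSV)[y0:y1,x0:x1]
    m=((hsv[...,1]<70)).astype(np.uint8); n,l,s,c=cv2.connectedComponentsWithStats(m)
    for i in range(1,n):
        if s[i,4]>40: print(nm,s[i],c[i]+[x0,y0],onz(im,*(c[i]+[x0,y0]),.012))
E
```

```text
farx,far y [0.6196 0.3916 0.0047] [1.5, 1.5] [0.6185 0.3908 0.004 ] [0.6213 0.3925 0.004 ]
far x, near y [0.6172 0.2454 0.0011] [2.0, 2.0] [0.6146 0.2438 0.004 ] [0.6179 0.2467 0.004 ]
near x,near y [0.3679 0.0153 0.9612] [0.0] [0.3698 0.2526 0.004 ] None
near x far y [ 0.3751  0.4026 -0.007 ] [0.2, 0.2] [0.3752 0.398  0.004 ] [0.3771 0.4014 0.004 ]
top [  9   8  21  19 316] [303.7627 187.0158] [0.5114 0.0466 0.012 ]
top [34  8  6 17 73] [322.0959 185.8219] [ 0.5141 -0.0017  0.012 ]
scene [ 0  0 13  6 47] [334.2766 223.7021] [0.463  0.0454 0.012 ]
scene [  0   7  38  31 888] [347.598  246.4685] [0.5368 0.0303 0.012 ]
```

Call:
jog_arm --moves '[[[0, 0.2, 0, 0, 0, 0], [0, 0.4, -0.05, 0, 0, 0], [0, 0.56, -0.15, 0, 0, 0], [0, 0.56, -0.35, 0, 0, 0], [0, 0.56, -0.55, 0, 0, 0], [0, 0.56, -0.75, 0, 0, 0], [0, 0.56, -0.87, 0, 0, 0], [0, 0.56, -0.91, 0, 0, 0], [0, 0.56, -0.94, 0, 0, 0], [0, 0.56, -0.94, 0, 0, 0]]]'

```text
time: 9.45
position: [0.4402, 0.3696, 0.0817]
tool_rot: [0.745, 0.667, 0.0, 0.0]
wrist_force: [0.6, -0.5, -2.1]
opening: 0.0331
```

```bash
python3 snap.py s2 scene; python3 -c "
from workcell import bot
s=bot.read_state();print(s['wrist_force'],s['position'])
import cv2;a=cv2.imread('pics/s2_scene.png')[60:240,360:520];cv2.imwrite('pics/s2c.png',cv2.resize(a,None,fx=3,fy=3))"
```

```text
9.5 [0.440273   0.36975259 0.08209425] [ 7.45305578e-01  6.66722826e-01  5.18287168e-04 -1.52414241e-06] 0.033345388300752656
[ 0.01721639 -0.16359814 -2.09500801] [0.440273   0.36975259 0.08209425]
```

View pics/s2c.png

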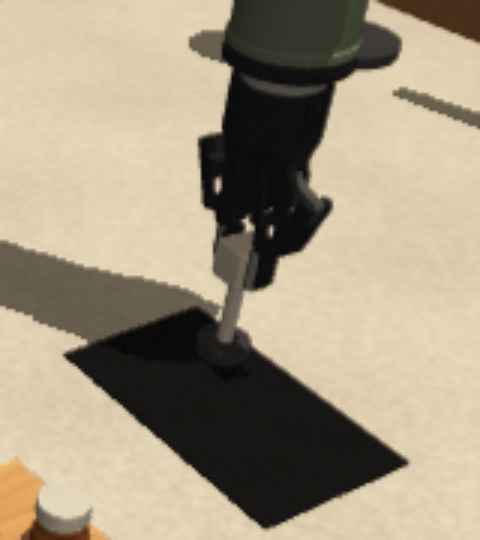

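Call:
jog_arm --moves '[[[0, 0, -0.005, 0, 0, 0], [0, 0, -0.01, 0, 0, 0], [0, 0, -0.013, 0, 0, 0], [0, 0, -0.013, 0, 0, 0], [0, 0, -0.013, 0, 0, 0], [0, 0, -0.013, 0, 0, 0], [0, 0, -0.013, 0, 0, 0], [0, 0, -0.013, 0, 0, 0], [0, 0, -0.013, 0, 0, 0], [0, 0, -0.013, 0, 0, 0]]]'

```text
time: 10.5
position: [0.44, 0.37, 0.0799]
tool_rot: [0.745, 0.667, 0.0, -0.0]
wrist_force: [-1.1, 0.0, 4.9]
opening: 0.0334
```

Call:
jog_arm --moves '[[[0, 0, 0, 0, 0, 0], [0, 0, 0, 0, 0, 0], [0, 0, 0, 0, 0, 0], [0, 0, 0, 0, 0, 0], [0, 0, 0, 0, 0, 0], [0, 0, 0, 0, 0, 0], [0, 0, 0.03, 0, 0, 0], [0, 0, 0.1, 0, 0, 0], [0, 0, 0.25, 0, 0, 0], [0, 0, 0.4, 0, 0, 0]]]' --jaw -1

```text
time: 11.5
position: [0.4398, 0.3695, 0.1407]
tool_rot: [0.745, 0.667, -0.0, 0.0]
wrist_force: [-0.1, 0.2, 0.5]
opening: 0.0855
```

Call:
jog_arm --moves '[[[0, 0, 0.2, 0, 0, 0], [0, 0, 0.4, 0, 0, 0], [0.01, -0.1, 0.6, 0, 0, 0.01], [0.03, -0.22, 0.6, 0, 0, 0.02], [0.05, -0.35, 0.6, 0, 0, 0.03], [0.07, -0.48, 0.6, 0, 0, 0.04], [0.09, -0.61, 0.6, 0, 0, 0.047], [0.11, -0.74, 0.6, 0, 0, 0.047], [0.12, -0.87, 0.6, 0, 0, 0.047], [0.13, -1, 0.6, 0, 0, 0.047]]]'

```text
time: 12.5
position: [0.4594, 0.2187, 0.2302]
tool_rot: [0.694, 0.72, 0.0, 0.0]
wrist_force: [0.4, -0.2, 0.4]
opening: 0.0857
```

Call:
jog_arm --moves '[[[0.02, -0.1, 0, 0, 0, 0], [0.05, -0.2, 0, 0, 0, 0], [0.08, -0.3, 0, 0, 0, 0], [0.1, -0.4, 0, 0, 0, 0], [0.13, -0.5, 0, 0, 0, 0], [0.15, -0.6, 0, 0, 0, 0], [0.18, -0.7, 0, 0, 0, 0], [0.2, -0.8, 0, 0, 0, 0], [0.23, -0.9, 0, 0, 0, 0], [0.25, -1, 0, 0, 0, 0]]]'

```text
time: 13.5
position: [0.4972, 0.069, 0.2299]
tool_rot: [0.694, 0.72, 0.0, 0.0]
wrist_force: [0.4, 0.6, 0.1]
opening: 0.0851
```

Call:
jog_arm --moves '[[[0.04, -0.2, 0, 0, 0, 0], [0.08, -0.4, 0, 0, 0, 0], [0.12, -0.6, 0, 0, 0, 0], [0.12, -0.6, -0.05, 0, 0, 0], [0.12, -0.6, -0.2, 0, 0, 0], [0.12, -0.6, -0.4, 0, 0, 0], [0.12, -0.6, -0.6, 0, 0, 0], [0.12, -0.6, -0.8, 0, 0, 0], [0.12, -0.6, -0.94, 0, 0, 0], [0.12, -0.6, -0.94, 0, 0, 0]]]'

```text
time: 14.5
position: [0.5135, -0.0199, 0.0864]
tool_rot: [0.694, 0.72, -0.001, -0.001]
wrist_force: [0.1, -0.8, 1.2]
opening: 0.0859
```

```bash
python3 snap.py w3 wrist
```

```text
14.55 [ 0.51430381 -0.02013507  0.08795282] [ 6.93934095e-01  7.20037906e-01 -6.90410108e-04 -6.38726748e-04] 0.08542179332782583
```

View pics/w3_wrist.png

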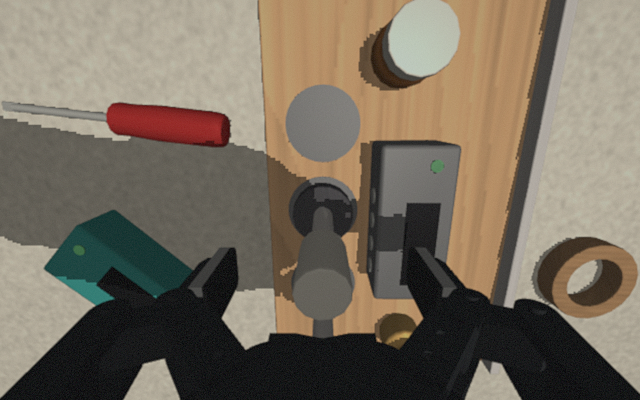

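The cylinder grip is centred at column 322 between the fingers, and the bare square mark shows at (323,123). Closing.

Call:
jog_arm --moves '[[[0, 0, 0, 0, 0, 0], [0, 0, 0, 0, 0, 0], [0, 0, 0, 0, 0, 0], [0, 0, 0, 0, 0, 0], [0, 0, 0, 0, 0, 0], [0, 0, 0, 0, 0, 0], [0, 0, 0, 0, 0, 0], [0, 0, 0, 0, 0, 0], [0, 0, 0, 0, 0, 0], [0, 0, 0, 0, 0, 0]]]' --jaw 1

```text
time: 15.55
position: [0.5148, -0.0203, 0.089]
tool_rot: [0.694, 0.72, 0.0, -0.0]
wrist_force: [-3.3, 0.5, 11.9]
opening: 0.0248
```

```bash
python3 - <<'E'
from h import *
np.set_printoptions(precision=4,suppress=True)
W=pickle.load(open("w3.pkl","rb"))["wrist"]
hsv=cv2.cvtColor(W["color"],cv2.COLOR_BGR2HSV)[80:168,283:363]
m=(hsv[...,1]<60).astype(np.uint8)
n,l,s,c=cv2.connectedComponentsWithStats(m)
i=1+np.argmax(s[1:,4]);p=c[i]+[283,80];print(s[i],p,onz(W,*p,.012))
E
```

```text
[   3    5   74   77 4513] [322.4503 122.8331] [0.5127 0.0473 0.012 ]
```

Call:
jog_arm --moves '[[[0, 0, 0.06, 0, 0, 0], [0, 0, 0.2, 0, 0, 0], [0, 0, 0.4, 0, 0, 0], [0, 0, 0.6, 0, 0, 0], [0, 0.05, 0.75, 0, 0, 0], [0, 0.15, 0.85, 0, 0, 0], [0, 0.25, 0.9, 0, 0, 0], [0, 0.37, 0.9, 0, 0, 0], [0, 0.49, 0.9, 0, 0, 0], [0, 0.6, 0.9, 0, 0, 0]]]'

```text
time: 16.55
position: [0.5146, 0.0705, 0.224]
tool_rot: [0.694, 0.72, 0.0, 0.0]
wrist_force: [0.0, -0.4, -2.5]
opening: 0.0246
```

Call:
jog_arm --moves '[[[0, 0.1, 0, 0, 0, 0], [0, 0.2, 0, 0, 0, 0], [0, 0.3, 0, 0, 0, 0], [0, 0.4, 0, 0, 0, 0], [0, 0.5, 0, 0, 0, 0], [0, 0.6, 0, 0, 0, 0], [0, 0.7, 0, 0, 0, 0], [0, 0.8, 0, 0, 0, 0], [0, 0.9, 0, 0, 0, 0], [0, 1, 0, 0, 0, 0]]]'

```text
time: 17.55
position: [0.5148, 0.2209, 0.2233]
tool_rot: [0.694, 0.72, -0.0, -0.0]
wrist_force: [0.3, -0.4, -2.4]
opening: 0.0248
```

Call:
jog_arm --moves '[[[-0.03, 0.2, 0, 0, 0, 0], [-0.06, 0.4, 0, 0, 0, 0], [-0.09, 0.6, -0.03, 0, 0, 0], [-0.1, 0.7, -0.15, 0, 0, 0], [-0.1, 0.7, -0.35, 0, 0, 0], [-0.1, 0.7, -0.55, 0, 0, 0], [-0.1, 0.7, -0.75, 0, 0, 0], [-0.1, 0.7, -0.88, 0, 0, 0], [-0.1, 0.7, -0.93, 0, 0, 0], [-0.1, 0.7, -0.945, 0, 0, 0]]]'

```text
time: 18.55
position: [0.4996, 0.3249, 0.0811]
tool_rot: [0.694, 0.72, -0.0, -0.0]
wrist_force: [0.6, 0.0, -1.6]
opening: 0.0244
```

Call:
jog_arm --moves '[[[0, 0, -0.003, 0, 0, 0], [0, 0, -0.006, 0, 0, 0], [0, 0, -0.01, 0, 0, 0], [0, 0, -0.01, 0, 0, 0], [0, 0, -0.01, 0, 0, 0], [0, 0, -0.01, 0, 0, 0], [0, 0, -0.01, 0, 0, 0], [0, 0, -0.01, 0, 0, 0], [0, 0, -0.01, 0, 0, 0], [0, 0, -0.01, 0, 0, 0]]]'

```text
time: 19.55
position: [0.5002, 0.325, 0.081]
tool_rot: [0.694, 0.72, 0.001, -0.0]
wrist_force: [-0.3, -0.0, 6.2]
opening: 0.0247
```

Call:
jog_arm --moves '[[[0, 0, 0, 0, 0, 0], [0, 0, 0, 0, 0, 0], [0, 0, 0, 0, 0, 0], [0, 0, 0, 0, 0, 0], [0, 0, 0, 0, 0, 0], [0, 0, 0, 0, 0, 0], [0, 0, 0.03, 0, 0, 0], [0, 0, 0.1, 0, 0, 0], [0, 0, 0.25, 0, 0, 0], [0, 0, 0.4, 0, 0, 0]]]' --jaw -1

```text
time: 20.55
position: [0.4998, 0.3245, 0.1415]
tool_rot: [0.694, 0.72, -0.0, 0.0]
wrist_force: [-0.1, 0.3, -0.4]
opening: 0.0855
```

Call:
jog_arm --moves '[[[0, 0, 0.2, 0, 0, 0], [0, 0, 0.4, 0, 0, 0], [0, -0.1, 0.6, 0, 0, 0], [0, -0.22, 0.6, 0, 0, 0], [0, -0.35, 0.6, 0, 0, 0], [0, -0.48, 0.6, 0, 0, 0], [0, -0.61, 0.6, 0, 0, 0], [0, -0.74, 0.6, 0, 0, 0], [0, -0.87, 0.6, 0, 0, 0], [0, -1, 0.6, 0, 0, 0]]]'

```text
time: 21.55
position: [0.4994, 0.1727, 0.2296]
tool_rot: [0.694, 0.72, -0.001, -0.0]
wrist_force: [-0.5, 0.2, -0.7]
opening: 0.0853
```

Call:
jog_arm --moves '[[[0.01, -0.1, 0, 0, 0, 0], [0.02, -0.2, 0, 0, 0, 0], [0.03, -0.3, 0, 0, 0, 0], [0.04, -0.4, 0, 0, 0, 0], [0.05, -0.5, 0, 0, 0, 0], [0.06, -0.6, 0, 0, 0, 0], [0.07, -0.7, 0, 0, 0, 0], [0.08, -0.8, 0, 0, 0, 0], [0.09, -0.9, 0, 0, 0, 0], [0.1, -1, 0, 0, 0, 0]]]'

```text
time: 22.55
position: [0.5148, 0.0234, 0.2301]
tool_rot: [0.694, 0.72, -0.0, 0.0]
wrist_force: [0.7, 0.4, -0.6]
opening: 0.0855
```

```bash
python3 snap.py w4 wrist scene
```

```text
22.65 [0.51488466 0.02224733 0.2301781 ] [ 6.94913432e-01  7.19093335e-01 -1.48718791e-04  2.75135520e-04] 0.08528878172125562
```

View pics/w4_wrist.png

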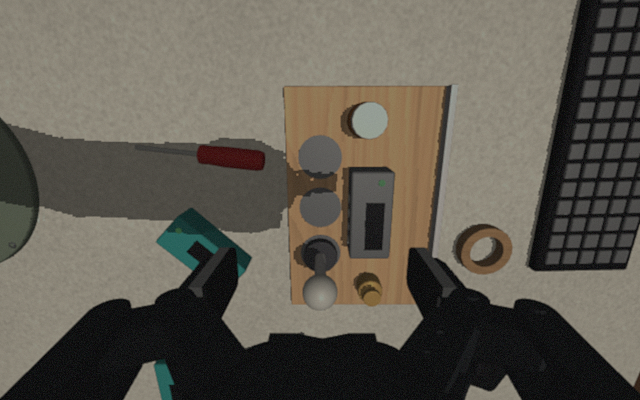

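View pics/w4_scene.png

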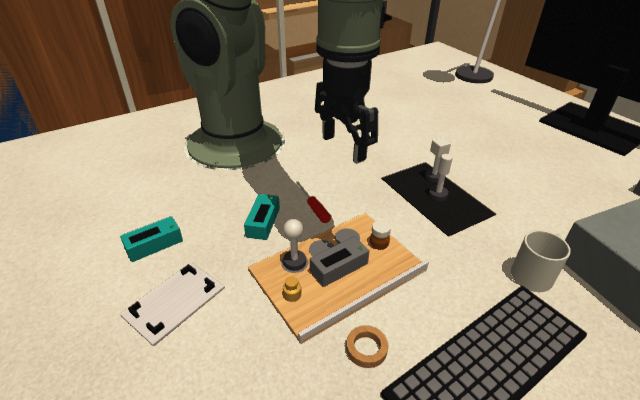

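The two handles stand on the mat. The ball grip is at wrist (320,292), the free marks at (320,157) and (320,208), and the box top at about (372,213).

```bash
python3 - <<'E'
from h import *
np.set_printoptions(precision=4,suppress=True)
d=pickle.load(open("w4.pkl","rb"));W=d["wrist"];S=d["scene"];T=pickle.load(open("a.pkl","rb"))["top"]
print("ball",*tri([(W,320,292.5),(S,293.2,228.8),(T,358,178.8)]),onz(W,320,292.5,.104))
hsv=cv2.cvtColor(W["color"],cv2.COLOR_BGR2HSV)
for x0,y0,x1,y1 in [(297,132,345,182),(297,184,345,228)]:
    m=(hsv[y0:y1,x0:x1,1]<60).astype(np.uint8);n,l,s,c=cv2.connectedComponentsWithStats(m);i=1+np.argmax(s[1:,4]);p=c[i]+[x0,y0];print(s[i],p,onz(W,*p,.012))
a=cv2.resize(W["color"][155:270,335:405],None,fx=5,fy=5,interpolation=cv2.INTER_CUBIC);cv2.imwrite("pics/w4c.png",a)
E
```

```text
ball [ 0.5174 -0.0861  0.1035] [1.0, 0.4, 1.1] [ 0.5184 -0.0862  0.104 ]
[   2    3   43   44 1465] [319.6539 156.5666] [0.5127 0.047  0.012 ]
[   3    4   41   39 1254] [319.9011 206.7815] [ 0.5153 -0.0189  0.012 ]
```

View pics/w4c.png

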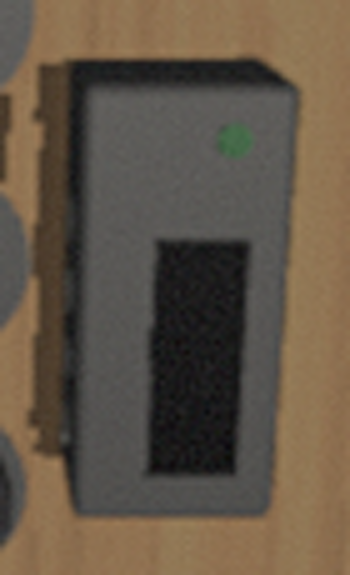

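Call:
jog_arm --moves '[[[0.01, -0.2, 0, 0, 0, 0], [0.02, -0.4, 0, 0, 0, 0], [0.02, -0.6, 0, 0, 0, 0], [0.02, -0.72, -0.05, 0, 0, 0], [0.02, -0.72, -0.2, 0, 0, 0], [0.02, -0.72, -0.4, 0, 0, 0], [0.02, -0.72, -0.6, 0, 0, 0], [0.02, -0.72, -0.8, 0, 0, 0], [0.02, -0.72, -0.94, 0, 0, 0], [0.02, -0.72, -0.94, 0, 0, 0]]]'

```text
time: 23.65
position: [0.5165, -0.0829, 0.0869]
tool_rot: [0.694, 0.72, -0.001, -0.002]
wrist_force: [-0.4, -0.4, 0.8]
opening: 0.0856
```

```bash
python3 snap.py w5 wrist;  python3 - <<'E'
from h import *
np.set_printoptions(precision=4,suppress=True)
W=pickle.load(open("w4.pkl","rb"))["wrist"]
c=[onz(W,335+x/5-.4,155+y/5-.4,.052) for x,y in [(88,85),(298,92),(270,513),(75,513)]]
print(c,np.mean(c,0));
for i,j in [(3,0),(2,1)]: v=c[j]-c[i];print(np.degrees(np.arctan2(-v[0],v[1])))
E
```

```text
23.7 [ 0.51729278 -0.08319992  0.08851593] [ 6.93943346e-01  7.20028903e-01 -6.67909579e-04 -7.51696346e-04] 0.08511777922131365
[array([0.5501, 0.0367, 0.052 ]), array([0.5977, 0.0369, 0.052 ]), array([ 0.602 , -0.0683,  0.052 ]), array([ 0.554 , -0.0701,  0.052 ])] [ 0.576  -0.0162  0.052 ]
2.06933835474952
2.3757518012177554
```

View pics/w5_wrist.png

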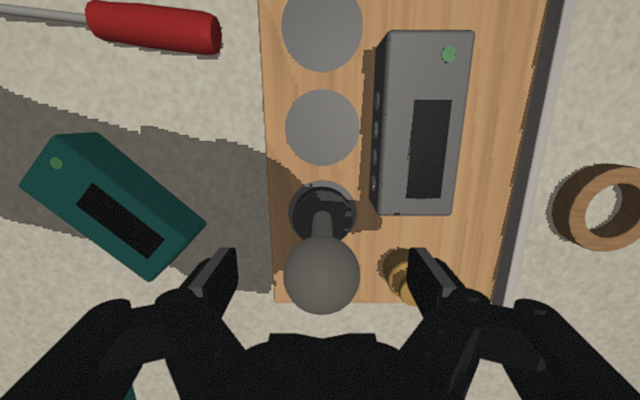

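Call:
jog_arm --moves '[[[0, -0.02, -0.01, 0, 0, 0], [0, -0.02, -0.01, 0, 0, 0], [0, -0.02, -0.01, 0, 0, 0], [0, -0.02, -0.01, 0, 0, 0], [0, -0.02, -0.01, 0, 0, 0], [0, -0.02, -0.01, 0, 0, 0], [0, -0.02, -0.01, 0, 0, 0], [0, -0.02, -0.01, 0, 0, 0], [0, -0.02, -0.01, 0, 0, 0], [0, -0.02, -0.01, 0, 0, 0]]]' --jaw 1

```text
time: 24.7
position: [0.5183, -0.0864, 0.0886]
tool_rot: [0.694, 0.72, 0.001, 0.0]
wrist_force: [-2.5, 0.1, 12.8]
opening: 0.0355
```

Call:
jog_arm --moves '[[[0, 0, 0.06, 0, 0, 0], [0, 0, 0.2, 0, 0, 0], [0, 0, 0.4, 0, 0, 0], [0, 0, 0.6, 0, 0, 0], [0, 0.05, 0.75, 0, 0, 0], [0, 0.15, 0.85, 0, 0, 0], [0, 0.25, 0.9, 0, 0, 0], [0, 0.37, 0.9, 0, 0, 0], [0, 0.49, 0.9, 0, 0, 0], [0, 0.6, 0.9, 0, 0, 0]]]'

```text
time: 25.7
position: [0.5176, 0.0046, 0.2233]
tool_rot: [0.694, 0.72, 0.0, 0.0]
wrist_force: [-0.0, -0.6, -1.1]
opening: 0.0352
```

Call:
jog_arm --moves '[[[0.01, 0.1, 0, 0, 0, 0], [0.03, 0.2, 0, 0, 0, 0], [0.04, 0.3, 0, 0, 0, 0], [0.06, 0.4, 0, 0, 0, 0], [0.07, 0.5, 0, 0, 0, 0], [0.09, 0.6, 0, 0, 0, 0], [0.1, 0.7, 0, 0, 0, 0], [0.12, 0.8, 0, 0, 0, 0], [0.14, 0.9, 0, 0, 0, 0], [0.15, 1, 0, 0, 0, 0]]]'

```text
time: 26.7
position: [0.5406, 0.1549, 0.2226]
tool_rot: [0.694, 0.72, 0.0, 0.0]
wrist_force: [0.4, 0.8, -2.0]
opening: 0.0348
```

Call:
jog_arm --moves '[[[0.03, 0.2, 0, 0, 0, 0], [0.06, 0.4, 0, 0, 0, 0], [0.1, 0.6, 0, 0, 0, 0], [0.13, 0.76, -0.06, 0, 0, 0], [0.13, 0.84, -0.2, 0, 0, 0], [0.13, 0.84, -0.4, 0, 0, 0], [0.13, 0.84, -0.6, 0, 0, 0], [0.13, 0.84, -0.8, 0, 0, 0], [0.13, 0.84, -0.9, 0, 0, 0], [0.13, 0.84, -0.94, 0, 0, 0]]]'

```text
time: 27.7
position: [0.5593, 0.2798, 0.0805]
tool_rot: [0.694, 0.72, -0.001, -0.0]
wrist_force: [-14.9, -1.7, 55.5]
opening: 0.0356
```

Call:
jog_arm --moves '[[[0, 0, -0.003, 0, 0, 0], [0, 0, -0.006, 0, 0, 0], [0, 0, -0.01, 0, 0, 0], [0, 0, -0.01, 0, 0, 0], [0, 0, -0.01, 0, 0, 0], [0, 0, -0.01, 0, 0, 0], [0, 0, -0.01, 0, 0, 0], [0, 0, -0.01, 0, 0, 0], [0, 0, -0.01, 0, 0, 0], [0, 0, -0.01, 0, 0, 0]]]'

```text
time: 28.7
position: [0.5602, 0.2799, 0.0808]
tool_rot: [0.694, 0.72, 0.001, 0.0]
wrist_force: [-1.0, -0.4, 6.8]
opening: 0.0352
```

```bash
python3 snap.py s3 scene; python3 -c "
import cv2;a=cv2.imread('pics/s3_scene.png')[60:240,360:520];cv2.imwrite('pics/s3c.png',cv2.resize(a,None,fx=3,fy=3))"
```

```text
28.75 [0.56016552 0.27992709 0.08076333] [6.93980141e-01 7.19993926e-01 5.51705352e-04 7.73157523e-05] 0.035283701621504515
```

View pics/s3c.png

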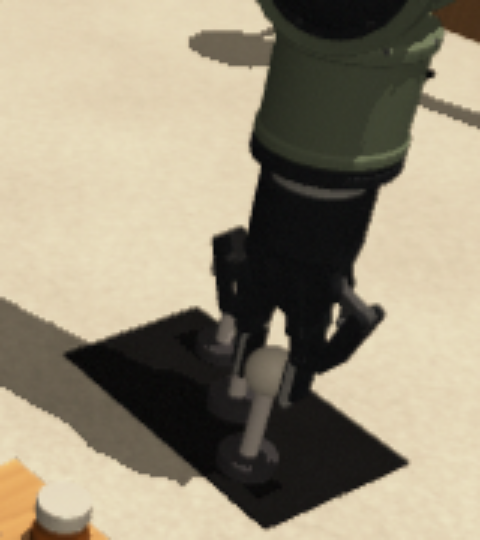

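Call:
jog_arm --moves '[[[0, 0, 0, 0, 0, 0], [0, 0, 0, 0, 0, 0], [0, 0, 0, 0, 0, 0], [0, 0, 0, 0, 0, 0], [0, 0, 0, 0, 0, 0], [0, 0, 0, 0, 0, 0], [0, 0, 0.03, 0, 0, 0], [0, 0, 0.1, 0, 0, 0], [0, 0, 0.25, 0, 0, 0], [0, 0, 0.4, 0, 0, 0]]]' --jaw -1

```text
time: 29.75
position: [0.5598, 0.2795, 0.1415]
tool_rot: [0.694, 0.72, -0.0, 0.0]
wrist_force: [-0.6, 0.2, 0.2]
opening: 0.0851
```

Call:
jog_arm --moves '[[[0, 0, 0.2, 0, 0, 0], [0, 0, 0.4, 0, 0, 0], [0, -0.1, 0.6, 0, 0, 0], [0, -0.22, 0.6, 0, 0, 0], [0, -0.35, 0.6, 0, 0, 0], [0, -0.48, 0.6, 0, 0, 0], [0, -0.61, 0.6, 0, 0, 0], [0, -0.74, 0.6, 0, 0, 0], [0, -0.87, 0.6, 0, 0, 0], [0, -1, 0.6, 0, 0, 0]]]'

```text
time: 30.75
position: [0.5592, 0.1277, 0.2293]
tool_rot: [0.694, 0.72, -0.001, -0.0]
wrist_force: [1.1, -0.1, -0.1]
opening: 0.0852
```

Call:
jog_arm --moves '[[[0.02, -0.15, 0, 0, 0, 0], [0.04, -0.35, 0, 0, 0, 0], [0.06, -0.55, 0, 0, 0, 0], [0.08, -0.75, 0, 0, 0, 0], [0.11, -0.9, 0, 0, 0, 0], [0.11, -0.98, 0, 0, 0, 0], [0.11, -0.98, -0.1, 0, 0, 0], [0.11, -0.98, -0.25, 0, 0, 0], [0.11, -0.98, -0.4, 0, 0, 0], [0.11, -0.98, -0.4, 0, 0, 0]]]'

```text
time: 31.75
position: [0.5744, -0.0171, 0.1674]
tool_rot: [0.694, 0.72, -0.002, -0.002]
wrist_force: [-0.2, -0.0, -0.5]
opening: 0.0851
```

```bash
python3 snap.py w6 wrist scene
```

```text
31.85 [ 0.5760039  -0.01741038  0.17025283] [ 6.93999064e-01  7.19975753e-01 -3.70149067e-04 -2.76526263e-04] 0.08580929089431315
```

View pics/w6_wrist.png

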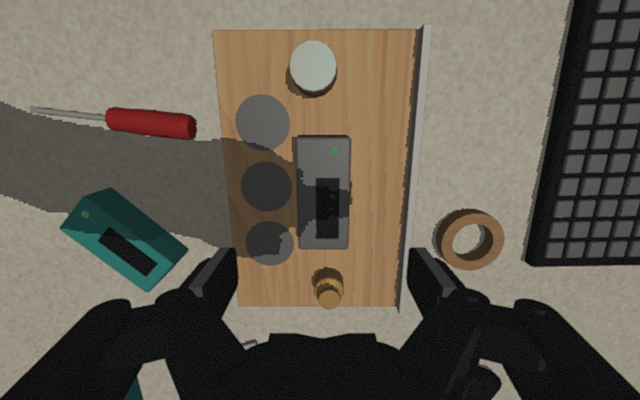

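View pics/w6_scene.png

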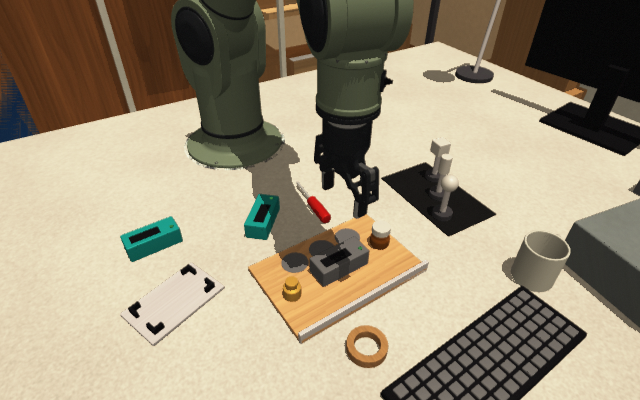

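All three handles stand on the mat. The box is centred at column 322 between the fingers, and all three marks are free at (263,121), (266,186), (269,243). Descend and grip.

Call:
jog_arm --moves '[[[0, 0, -0.1, 0, 0, 0], [0, 0, -0.25, 0, 0, 0], [0, 0, -0.4, 0, 0, 0], [0, 0, -0.55, 0, 0, 0], [0, 0, -0.7, 0, 0, 0], [0, 0, -0.8, 0, 0, 0], [0, 0, -0.88, 0, 0, 0], [0, 0, -0.94, 0, 0, 0], [0, 0, -0.98, 0, 0, 0], [0, 0, -1, 0, 0, 0]]]'

```text
time: 32.85
position: [0.5764, -0.0174, 0.02]
tool_rot: [0.694, 0.72, 0.0, 0.0]
wrist_force: [-0.9, 0.8, 0.2]
opening: 0.0855
```

Call:
jog_arm --moves '[[[0, 0, 0, 0, 0, 0], [0, 0, 0, 0, 0, 0], [0, 0, 0, 0, 0, 0], [0, 0, 0, 0, 0, 0], [0, 0, 0, 0, 0, 0], [0, 0, 0, 0, 0, 0], [0, 0, 0, 0, 0, 0], [0, 0, 0, 0, 0, 0], [0, 0, 0, 0, 0, 0], [0, 0, 0, 0, 0, 0]]]' --jaw 1

```text
time: 33.85
position: [0.5765, -0.0173, 0.0207]
tool_rot: [0.694, 0.72, 0.0, 0.0]
wrist_force: [-1.0, 0.3, 6.2]
opening: 0.0491
```

```bash
python3 - <<'E'
from h import *
np.set_printoptions(precision=4,suppress=True)
W=pickle.load(open("w6.pkl","rb"))["wrist"]
hsv=cv2.cvtColor(W["color"],cv2.COLOR_BGR2HSV)
for cx,cy in [(263,121),(266,186),(269,243)]:
    x0,y0=cx-27,cy-30
    m=(hsv[y0:cy+31,x0:cx+27,1]<70).astype(np.uint8);n,l,s,c=cv2.connectedComponentsWithStats(m);i=l[30,27];p=c[i]+[x0,y0];print(s[i],p,onz(W,*p,.012))
S=pickle.load(open("w6.pkl","rb"))
T=pickle.load(open("a.pkl","rb"))
def crop(im,x0,y0,x1,y1,f,n): cv2.imwrite(n,cv2.resize(im["color"][y0:y1,x0:x1],None,fx=f,fy=f,interpolation=cv2.INTER_CUBIC))
crop(T["top"],400,165,485,235,8,"pics/dock_t.png"); crop(T["scene"],115,255,230,345,6,"pics/dock_s.png")
E
```

```text
[   0    3   54   57 2391] [262.1351 122.0698] [0.5129 0.047  0.012 ]
[   2    6   51   50 1990] [265.8146 186.0874] [ 0.5154 -0.0188  0.012 ]
[   3    8   49   44 1658] [269.0724 242.8154] [ 0.5179 -0.0846  0.012 ]
```

View pics/dock_t.png

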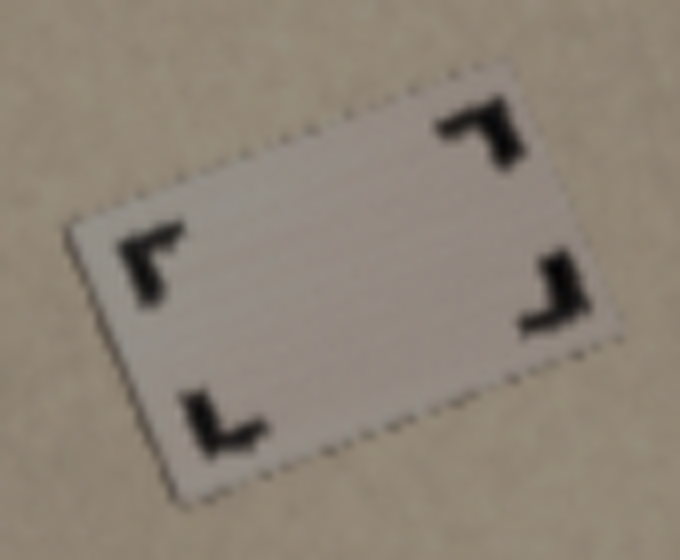

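View pics/dock_s.png

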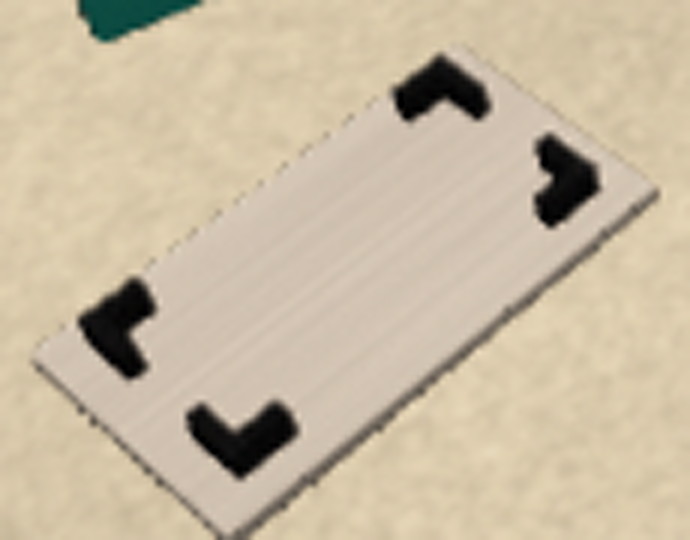

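Both crops show the dock's plate outline and four black corners clearly. In the top crop the plate corners are (68,225), (505,62), (620,330), (182,503); in the scene crop, (35,357), (455,45), (658,192), (228,535).

```bash
python3 - <<'E'
from h import *
np.set_printoptions(precision=4,suppress=True)
a=pickle.load(open("a.pkl","rb"));T=a["top"];S=a["scene"]
t=lambda x,y:(T,400+x/8-.44,165+y/8-.44); s=lambda x,y:(S,115+x/6-.42,255+y/6-.42)
tc=[(68,225),(505,62),(620,330),(182,503)]  # far+y, far-y, near-y, near+y
sc=[(658,192),(228,535),(35,357),(455,45)]
P=[]
for p,q in zip(tc,sc):
    X,r=tri([t(*p),s(*q)]);print(X,r,onz(*t(*p),.008),onz(*s(*q),.008));P.append(X)
for f,pts in ((t,tc),(s,sc)):
    Q=np.array([onz(*f(*p),.008) for p in pts]);print("centre",Q.mean(0),[np.linalg.norm(Q[i]-Q[i-1]) for i in range(4)])
    for i,j in [(0,1),(3,2)]: v=Q[i]-Q[j];print(np.degrees(np.arctan2(-v[0],v[1])))
print("tri mean",np.mean(P,0))
E
```

```text
[ 0.4952 -0.2291  0.0041] [0.8, 0.8] [ 0.4944 -0.2288  0.008 ] [ 0.4989 -0.2292  0.008 ]
[ 0.5483 -0.3775  0.0052] [0.3, 0.3] [ 0.5477 -0.3767  0.008 ] [ 0.5506 -0.3771  0.008 ]
[ 0.4581 -0.4109  0.0052] [0.1, 0.1] [ 0.4578 -0.4098  0.008 ] [ 0.4607 -0.4105  0.008 ]
[ 0.4023 -0.2634  0.0061] [0.2, 0.2] [ 0.4023 -0.2627  0.008 ] [ 0.4041 -0.2638  0.008 ]
centre [ 0.4756 -0.3195  0.008 ] [np.float64(0.09806162165254922), np.float64(0.1571881818524384), np.float64(0.09587311731061175), np.float64(0.1571813371888866)]
19.855564323628908
20.653308928409885
centre [ 0.4786 -0.3201  0.008 ] [np.float64(0.10093853461313465), np.float64(0.15676552664404797), np.float64(0.09590373959466614), np.float64(0.1571614802118475)]
19.27343713275861
21.11140810837408
tri mean [ 0.476  -0.3202  0.0052]
```

Call:
jog_arm --moves '[[[0, 0, 0.05, 0, 0, 0], [0, 0, 0.2, 0, 0, 0], [0, 0, 0.4, 0, 0, 0], [0, 0, 0.6, 0, 0, 0], [0, 0, 0.8, 0, 0, 0], [0, -0.05, 0.95, 0, 0, 0], [-0.02, -0.12, 1, 0, 0, 0], [-0.04, -0.2, 1, 0, 0, 0], [-0.07, -0.3, 1, 0, 0, 0], [-0.1, -0.4, 1, 0, 0, 0]]]'

```text
time: 34.85
position: [0.5601, -0.0789, 0.169]
tool_rot: [0.694, 0.72, -0.001, -0.001]
wrist_force: [0.3, -0.6, -2.4]
opening: 0.0489
```

Call:
jog_arm --moves '[[[-0.03, -0.1, 0, 0, 0, 0.005], [-0.06, -0.2, 0, 0, 0, 0.01], [-0.09, -0.3, 0, 0, 0, 0.015], [-0.12, -0.4, 0, 0, 0, 0.02], [-0.15, -0.5, 0, 0, 0, 0.025], [-0.18, -0.6, 0, 0, 0, 0.03], [-0.21, -0.7, 0, 0, 0, 0.035], [-0.24, -0.8, 0, 0, 0, 0.04], [-0.27, -0.9, 0, 0, 0, 0.045], [-0.3, -1, 0, 0, 0, 0.05]]]'

```text
time: 35.85
position: [0.5149, -0.2289, 0.1691]
tool_rot: [0.635, 0.772, -0.0, -0.001]
wrist_force: [0.2, 0.4, -2.7]
opening: 0.0492
```

Call:
jog_arm --moves '[[[-0.03, -0.1, 0, 0, 0, 0.005], [-0.06, -0.2, 0, 0, 0, 0.01], [-0.09, -0.3, 0, 0, 0, 0.015], [-0.12, -0.4, 0, 0, 0, 0.02], [-0.15, -0.5, 0, 0, 0, 0.025], [-0.18, -0.6, 0, 0, 0, 0.03], [-0.21, -0.7, 0, 0, 0, 0.035], [-0.24, -0.8, 0, 0, 0, 0.04], [-0.26, -0.92, 0, 0, 0, 0.05], [-0.26, -1, 0, 0, 0, 0.05]]]'

```text
time: 36.85
position: [0.4755, -0.3793, 0.1692]
tool_rot: [0.573, 0.819, -0.0, -0.001]
wrist_force: [-0.2, 0.7, -2.7]
opening: 0.0491
```

```bash
python3 snap.py w7 wrist scene
```

```text
36.95 [ 0.47603129 -0.37937462  0.16940516] [ 5.74252759e-01  8.18677894e-01 -3.90331128e-04 -3.49544169e-04] 0.04879802317854785
```

View pics/w7_wrist.png

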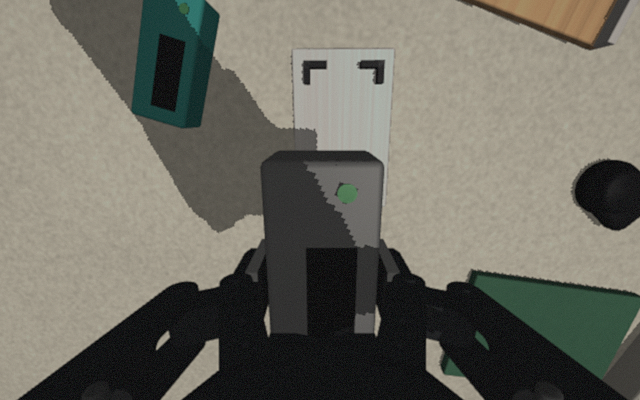

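View pics/w7_scene.png

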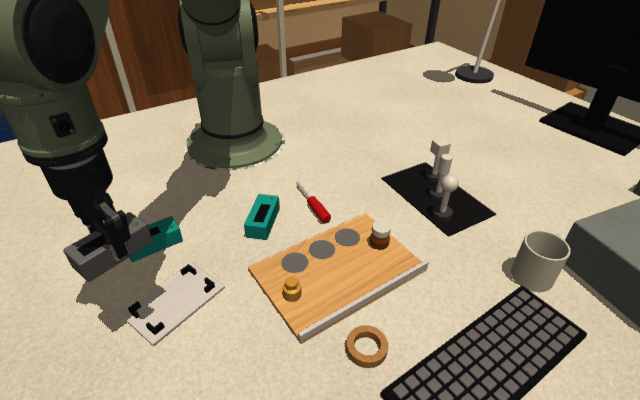

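The wrist view shows the dock's +y end: plate corners (293,49) and (394,49), black corners at (314,70) and (373,70). The box is held squarely, with its edges at columns 262 and 383.

```bash
python3 - <<'E'
from h import *
from scipy.spatial.transform import Rotation as Ro
np.set_printoptions(precision=4,suppress=True)
W=pickle.load(open("w7.pkl","rb"))["wrist"]
a=cv2.resize(W["color"][35:165,280:410],None,fx=4.5,fy=4.5,interpolation=cv2.INTER_CUBIC);cv2.imwrite("pics/w7c.png",a)
R=Ro.from_quat([5.74252759e-01,8.18677894e-01,-3.9e-04,-3.5e-04]).as_matrix();print("tool yaw",np.degrees(np.arctan2(R[1,1],R[0,1])))
E
```

```text
tool yaw 19.905354229074064
```

View pics/w7c.png

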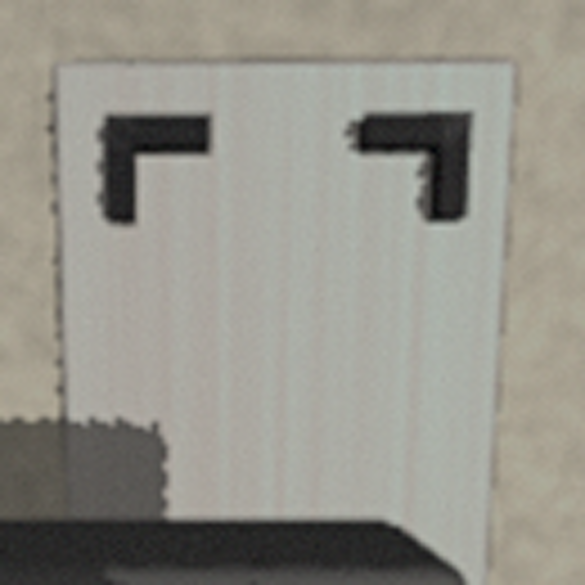

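```bash
python3 - <<'E'
from h import *
np.set_printoptions(precision=4,suppress=True)
W=pickle.load(open("w7.pkl","rb"))["wrist"]
w=lambda x,y,z:onz(W,280+x/4.5-.39,35+y/4.5-.39,z)
A=w(58,64,.008);B=w(515,64,.008);A2=w(66,500,.008);B2=w(490,520,.008)
v=B-A;print(A,B,np.linalg.norm(v),np.degrees(np.arctan2(v[1],v[0])))
for p,q in((A2,A),(B2,B)): d=q-p;print(np.degrees(np.arctan2(-d[0],d[1])))
th=np.radians(20.1);yd=np.array([-np.sin(th),np.cos(th),0]);m=(A+B)/2
print("dock centre from end edge",m-.08*yd)
c=(w(108,115,.02)+w(470,115,.02))/2;print("L outer mid",c,"dist from plate edge",(m-c)@yd, "width",np.linalg.norm(w(108,115,.02)-w(470,115,.02)))
X,r=tri([(W,280+58/4.5-.39,35+64/4.5-.39)]+[(pickle.load(open("a.pkl","rb"))["top"],400+182/8-.44,165+503/8-.44),(pickle.load(open("a.pkl","rb"))["scene"],115+455/6-.42,255+45/6-.42)]);print("near+y corner 3view",X,r)
X,r=tri([(W,280+515/4.5-.39,35+64/4.5-.39)]+[(pickle.load(open("a.pkl","rb"))["top"],400+68/8-.44,165+225/8-.44),(pickle.load(open("a.pkl","rb"))["scene"],115+658/6-.42,255+192/6-.42)]);print("far+y corner 3view",X,r)
# where is held box: top face corners at box top z
zt=.052+.1694-.0205
e=[onz(W,262,166,zt),onz(W,382,163,zt)];print("box end edge",e,np.linalg.norm(e[0]-e[1]))
E
```

```text
[ 0.4048 -0.2632  0.008 ] [ 0.4959 -0.23    0.008 ] 0.09690493646264689 19.99406938265298
19.536065076606683
20.550035332341874
dock centre from end edge [ 0.4778 -0.3217  0.008 ]
L outer mid [ 0.4543 -0.2578  0.02  ] dist from plate edge 0.011950683692520584 width 0.07445852784089955
near+y corner 3view [ 0.4033 -0.2632  0.0067] [1.3, 1.0, 0.6]
far+y corner 3view [ 0.4957 -0.2291  0.0046] [0.6, 1.1, 0.7]
box end edge [array([ 0.4374, -0.3372,  0.2009]), array([ 0.4804, -0.3202,  0.2009])] 0.04627374247168
```

Call:
jog_arm --moves '[[[0, 0.1, 0, 0, 0, 0], [0, 0.25, 0, 0, 0, 0], [0, 0.38, 0, 0, 0, 0.001], [0, 0.38, -0.1, 0, 0, 0.001], [0, 0.38, -0.25, 0, 0, 0.001], [0, 0.38, -0.4, 0, 0, 0.001], [0, 0.38, -0.55, 0, 0, 0.001], [0, 0.38, -0.68, 0, 0, 0.001], [0, 0.38, -0.75, 0, 0, 0.001], [0, 0.38, -0.75, 0, 0, 0.001]]]'

```text
time: 37.95
position: [0.4768, -0.3191, 0.0565]
tool_rot: [0.571, 0.821, -0.0, -0.001]
wrist_force: [0.2, 0.6, -3.0]
opening: 0.0491
```

```bash
python3 snap.py w8 wrist scene; python3 -c "
import cv2;a=cv2.imread('pics/w8_scene.png')[200:350,60:240];cv2.imwrite('pics/w8c.png',cv2.resize(a,None,fx=4,fy=4,interpolation=2))"
```

```text
38.05 [ 0.47756263 -0.32005479  0.05814853] [5.71461925e-01 8.20628567e-01 6.12980317e-05 1.41962404e-04] 0.04904623797366544
```

View pics/w8_wrist.png

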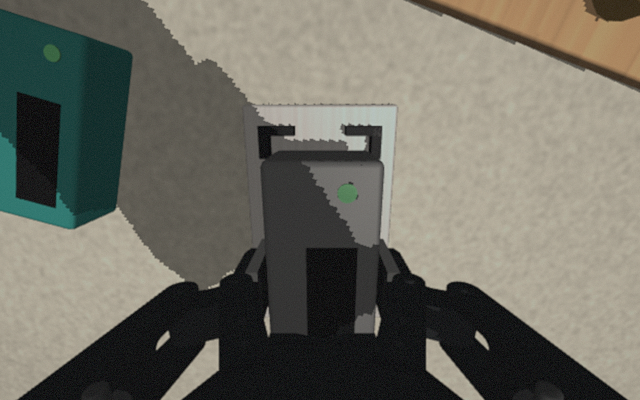

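View pics/w8c.png

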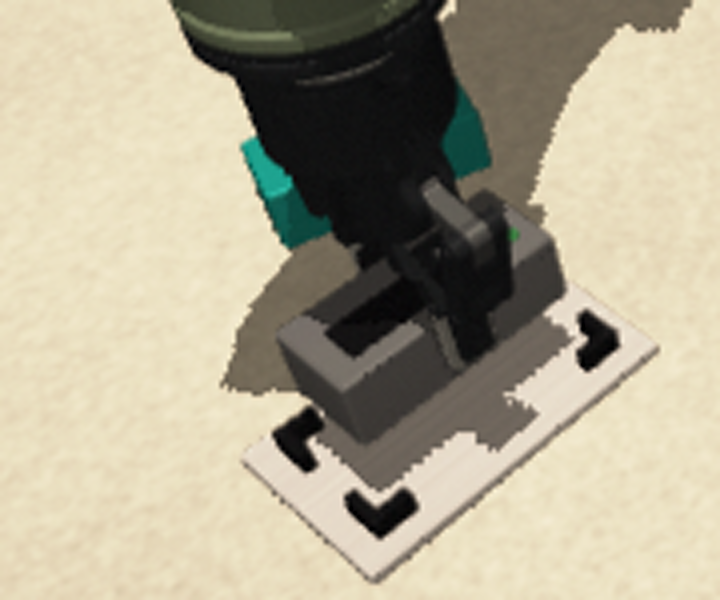

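The box hovers centred over the dock, TCP at (0.4776, -0.3201), and the corners are evenly visible on both sides. Lowering slowly.

Call:
jog_arm --moves '[[[0, 0, -0.05, 0, 0, 0], [0, 0, -0.1, 0, 0, 0], [0, 0, -0.15, 0, 0, 0], [0, 0, -0.19, 0, 0, 0], [0, 0, -0.22, 0, 0, 0], [0, 0, -0.24, 0, 0, 0], [0, 0, -0.255, 0, 0, 0], [0, 0, -0.265, 0, 0, 0], [0, 0, -0.27, 0, 0, 0], [0, 0, -0.27, 0, 0, 0]]]'

```text
time: 39.05
position: [0.4774, -0.3204, 0.0171]
tool_rot: [0.572, 0.821, 0.0, 0.0]
wrist_force: [0.0, -0.4, -3.2]
opening: 0.0493
```

Call:
jog_arm --moves '[[[0, 0, -0.003, 0, 0, 0], [0, 0, -0.006, 0, 0, 0], [0, 0, -0.009, 0, 0, 0], [0, 0, -0.009, 0, 0, 0], [0, 0, -0.009, 0, 0, 0], [0, 0, -0.009, 0, 0, 0], [0, 0, -0.009, 0, 0, 0], [0, 0, -0.009, 0, 0, 0], [0, 0, -0.009, 0, 0, 0], [0, 0, -0.009, 0, 0, 0]]]'

```text
time: 40.05
position: [0.4774, -0.3204, 0.0167]
tool_rot: [0.572, 0.821, 0.0, 0.0]
wrist_force: [-4.5, 4.2, 16.5]
opening: 0.0495
```

Call:
jog_arm --moves '[[[0, 0, 0, 0, 0, 0], [0, 0, 0, 0, 0, 0], [0, 0, 0, 0, 0, 0], [0, 0, 0, 0, 0, 0], [0, 0, 0, 0, 0, 0], [0, 0, 0, 0, 0, 0], [0, 0, 0.03, 0, 0, 0], [0, 0, 0.1, 0, 0, 0], [0, 0, 0.25, 0, 0, 0], [0, 0, 0.4, 0, 0, 0]]]' --jaw -1

```text
time: 41.05
position: [0.4771, -0.3204, 0.077]
tool_rot: [0.572, 0.821, -0.0, -0.0]
wrist_force: [0.1, 0.7, 0.2]
opening: 0.0855
```

```bash
python3 snap.py w9 wrist scene; python3 -c "
import cv2;a=cv2.imread('pics/w9_scene.png')[200:350,60:240];cv2.imwrite('pics/w9c.png',cv2.resize(a,None,fx=4,fy=4,interpolation=2))"
```

```text
41.15 [ 0.47853858 -0.32126644  0.07907864] [5.71635147e-01 8.20505050e-01 2.47240082e-04 2.15881782e-03] 0.0853352540084951
```

View pics/w9_wrist.png

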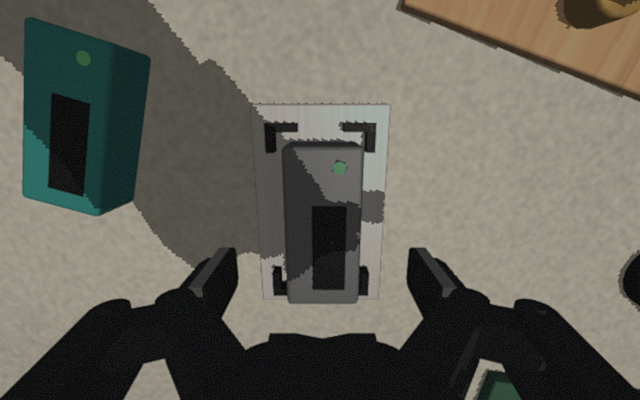

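View pics/w9c.png

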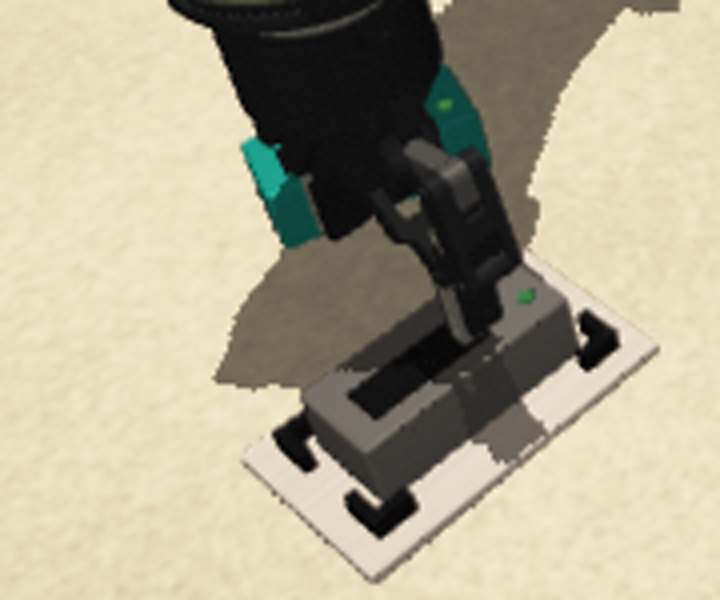

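The box lies flat inside all four corners (wrist view: corners at (280,135), (362,132), (278,283), (363,280) around it). Next I fetch the handles and take a top check of the dock on the way.

Call:
jog_arm --moves '[[[0, 0, 0.2, 0, 0, 0], [0, 0, 0.4, 0, 0, 0], [0.01, 0.1, 0.6, 0, 0, 0], [0.02, 0.2, 0.75, 0, 0, 0], [0.03, 0.3, 0.9, 0, 0, 0], [0.04, 0.4, 1, 0, 0, 0], [0.06, 0.5, 1, 0, 0, 0], [0.08, 0.6, 1, 0, 0, 0], [0.09, 0.7, 1, 0, 0, 0], [0.1, 0.8, 1, 0, 0, 0]]]'

```text
time: 42.15
position: [0.4921, -0.1993, 0.2253]
tool_rot: [0.572, 0.821, -0.0, -0.0]
wrist_force: [0.4, -0.9, -0.7]
opening: 0.0857
```

Call:
jog_arm --moves '[[[0.02, 0.1, 0, 0, 0, -0.005], [0.03, 0.2, 0, 0, 0, -0.01], [0.05, 0.3, 0, 0, 0, -0.015], [0.06, 0.4, 0, 0, 0, -0.02], [0.08, 0.5, 0, 0, 0, -0.025], [0.09, 0.6, 0, 0, 0, -0.03], [0.11, 0.7, 0, 0, 0, -0.035], [0.12, 0.8, 0, 0, 0, -0.04], [0.14, 0.9, 0, 0, 0, -0.045], [0.15, 1, 0, 0, 0, -0.05]]]'

```text
time: 43.15
position: [0.5146, -0.0494, 0.2252]
tool_rot: [0.634, 0.773, -0.0, -0.0]
wrist_force: [0.3, 0.5, 0.6]
opening: 0.0856
```

Call:
jog_arm --moves '[[[0.02, 0.1, 0, 0, 0, -0.005], [0.03, 0.2, 0, 0, 0, -0.01], [0.05, 0.3, 0, 0, 0, -0.015], [0.06, 0.4, 0, 0, 0, -0.02], [0.08, 0.5, 0, 0, 0, -0.025], [0.09, 0.6, 0, 0, 0, -0.03], [0.11, 0.7, 0, 0, 0, -0.035], [0.12, 0.8, 0, 0, 0, -0.04], [0.14, 0.9, 0, 0, 0, -0.045], [0.15, 1, 0, 0, 0, -0.051]]]'

```text
time: 44.15
position: [0.537, 0.1005, 0.2252]
tool_rot: [0.694, 0.72, -0.0, -0.0]
wrist_force: [-0.7, -0.6, -0.1]
opening: 0.0852
```

Call:
jog_arm --moves '[[[0.02, 0.1, 0, 0, 0, 0], [0.03, 0.2, 0, 0, 0, 0], [0.05, 0.3, 0, 0, 0, 0], [0.06, 0.4, 0, 0, 0, 0], [0.08, 0.5, 0, 0, 0, 0], [0.09, 0.6, 0, 0, 0, 0], [0.11, 0.7, 0, 0, 0, 0], [0.12, 0.8, 0, 0, 0, 0], [0.14, 0.9, 0, 0, 0, 0], [0.15, 1, 0, 0, 0, 0]]]'

```text
time: 45.15
position: [0.5601, 0.2509, 0.2257]
tool_rot: [0.694, 0.72, 0.0, 0.0]
wrist_force: [-0.3, -0.6, 0.2]
opening: 0.0853
```

```bash
python3 snap.py w10 wrist top; python3 -c "
import cv2;a=cv2.imread('pics/w10_top.png')[160:240,390:490];cv2.imwrite('pics/w10c.png',cv2.resize(a,None,fx=6,fy=6,interpolation=2))"
```

```text
45.25 [0.55960284 0.25230443 0.22542291] [ 6.93078220e-01  7.20862323e-01  1.06897555e-04 -2.84958902e-04] 0.08554908948268315
```

View pics/w10_wrist.png

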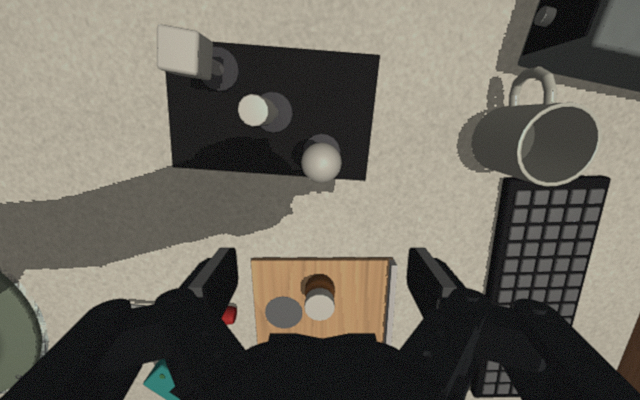

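View pics/w10c.png

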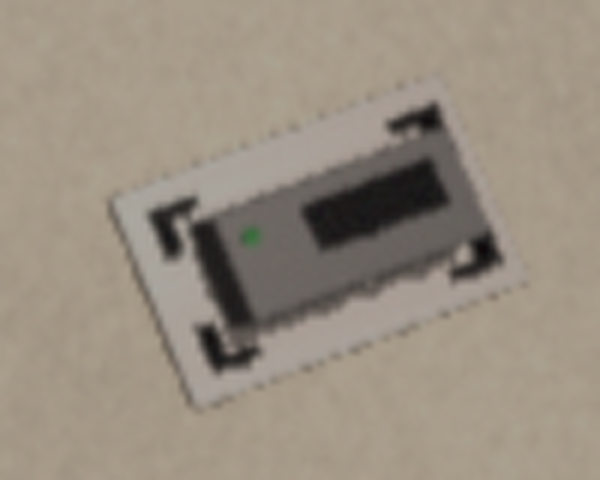

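```bash
python3 - <<'E'
from h import *
np.set_printoptions(precision=4,suppress=True)
d=pickle.load(open("w10.pkl","rb"));W=d["wrist"];T=d["top"]
t=lambda x,y,z:onz(T,390+x/6-.42,160+y/6-.42,z)
c=[t(*p,.048) for p in [(216,213),(445,133),(495,230),(257,328)]];print(np.mean(c,0),c)
P=[t(*p,.008) for p in [(112,198),(440,78),(527,280),(199,410)]];print("dock",np.mean(P,0))
th=np.radians(20.1);R=np.array([[np.cos(th),np.sin(th)],[-np.sin(th),np.cos(th)]]);print("offset in dock frame mm",1000*R@(np.mean(c,0)-np.mean(P,0))[:2])
print("proj expected grips",[proj(W,X) for X in [(.56,.28,.096),(.4998,.325,.118),(.44,.37,.113)]])
print(onz(W,321.5,162,.096),onz(W,253.5,110,.118))
E
```

```text
[ 0.4766 -0.3208  0.048 ] [array([ 0.4825, -0.2629,  0.048 ]), array([ 0.5158, -0.3617,  0.048 ]), array([ 0.4742, -0.3806,  0.048 ]), array([ 0.4338, -0.278 ,  0.048 ])]
dock [ 0.4748 -0.3202  0.008 ]
offset in dock frame mm [ 1.4655 -1.1237]
proj expected grips [(np.float64(321.3398004621484), np.float64(163.18624692321455)), (np.float64(250.80153379463246), np.float64(110.73619530387005)), (np.float64(175.6991600920414), np.float64(49.240937542274764))]
[0.5601 0.2811 0.096 ] [0.5021 0.3257 0.118 ]
```

The box sits within 1.5 mm of the dock centre, and the handles stand where I left them. Fetching the ball.

Call:
jog_arm --moves '[[[0, 0.1, 0, 0, 0, 0], [0, 0.2, 0, 0, 0, 0], [0, 0.2, -0.1, 0, 0, 0], [0, 0.2, -0.25, 0, 0, 0], [0, 0.2, -0.4, 0, 0, 0], [0, 0.2, -0.55, 0, 0, 0], [0, 0.2, -0.7, 0, 0, 0], [0, 0.2, -0.85, 0, 0, 0], [0, 0.2, -0.97, 0, 0, 0], [0, 0.2, -0.97, 0, 0, 0]]]'

```text
time: 46.25
position: [0.5586, 0.28, 0.0781]
tool_rot: [0.694, 0.72, -0.002, -0.001]
wrist_force: [-0.4, 0.3, -0.3]
opening: 0.0854
```

Call:
jog_arm --moves '[[[0, 0, 0, 0, 0, 0], [0, 0, 0, 0, 0, 0], [0, 0, 0, 0, 0, 0], [0, 0, 0, 0, 0, 0], [0, 0, 0, 0, 0, 0], [0, 0, 0, 0, 0, 0], [0, 0, 0, 0, 0, 0], [0, 0, 0, 0, 0, 0], [0, 0, 0, 0, 0, 0], [0, 0, 0, 0, 0, 0]]]' --jaw 1

```text
time: 47.25
position: [0.5602, 0.2801, 0.0815]
tool_rot: [0.694, 0.72, 0.001, 0.0]
wrist_force: [-1.9, -1.1, 9.8]
opening: 0.0357
```

Call:
jog_arm --moves '[[[0, 0, 0.06, 0, 0, 0], [0, 0, 0.2, 0, 0, 0], [0, 0, 0.4, 0, 0, 0], [0, 0, 0.6, 0, 0, 0], [0, -0.05, 0.75, 0, 0, 0], [0, -0.15, 0.85, 0, 0, 0], [0, -0.25, 0.9, 0, 0, 0], [0, -0.37, 0.9, 0, 0, 0], [0, -0.49, 0.9, 0, 0, 0], [0, -0.6, 0.9, 0, 0, 0]]]'

```text
time: 48.25
position: [0.5594, 0.1874, 0.2144]
tool_rot: [0.694, 0.72, -0.001, -0.0]
wrist_force: [0.2, 0.3, -2.5]
opening: 0.0353
```

Call:
jog_arm --moves '[[[-0.01, -0.1, 0, 0, 0, 0], [-0.03, -0.2, 0, 0, 0, 0], [-0.04, -0.3, 0, 0, 0, 0], [-0.06, -0.4, 0, 0, 0, 0], [-0.07, -0.5, 0, 0, 0, 0], [-0.09, -0.6, 0, 0, 0, 0], [-0.1, -0.7, 0, 0, 0, 0], [-0.12, -0.8, 0, 0, 0, 0], [-0.13, -0.9, 0, 0, 0, 0], [-0.14, -1, 0, 0, 0, 0]]]'

```text
time: 49.25
position: [0.5386, 0.0384, 0.2153]
tool_rot: [0.694, 0.72, 0.0, 0.0]
wrist_force: [0.1, 0.3, -2.4]
opening: 0.0353
```

Call:
jog_arm --moves '[[[-0.03, -0.2, 0, 0, 0, 0], [-0.07, -0.4, 0, 0, 0, 0], [-0.11, -0.6, 0, 0, 0, 0], [-0.14, -0.76, 0, 0, 0, 0], [-0.14, -0.84, -0.1, 0, 0, 0], [-0.14, -0.84, -0.3, 0, 0, 0], [-0.14, -0.84, -0.5, 0, 0, 0], [-0.14, -0.84, -0.67, 0, 0, 0], [-0.14, -0.84, -0.77, 0, 0, 0], [-0.14, -0.84, -0.82, 0, 0, 0]]]'

```text
time: 50.25
position: [0.5171, -0.0869, 0.091]
tool_rot: [0.694, 0.72, -0.001, -0.001]
wrist_force: [0.3, -0.7, -2.3]
opening: 0.0353
```

Call:
jog_arm --moves '[[[0, 0, -0.004, 0, 0, 0], [0, 0, -0.008, 0, 0, 0], [0, 0, -0.012, 0, 0, 0], [0, 0, -0.016, 0, 0, 0], [0, 0, -0.02, 0, 0, 0], [0, 0, -0.024, 0, 0, 0], [0, 0, -0.027, 0, 0, 0], [0, 0, -0.027, 0, 0, 0], [0, 0, -0.027, 0, 0, 0], [0, 0, -0.027, 0, 0, 0]]]'

```text
time: 51.25
position: [0.5181, -0.0866, 0.0893]
tool_rot: [0.694, 0.72, 0.001, 0.0]
wrist_force: [-5.8, -0.5, 22.3]
opening: 0.0352
```

```bash
python3 snap.py w11 wrist scene; python3 -c "
import cv2;a=cv2.imread('pics/w11_scene.png')[190:340,240:440];cv2.imwrite('pics/w11c.png',cv2.resize(a,None,fx=3.5,fy=3.5,interpolation=2))"
```

```text
51.35 [ 0.51817922 -0.08652986  0.089352  ] [6.94069066e-01 7.19908123e-01 5.28896863e-04 3.82597134e-04] 0.035445342259475224
```

View pics/w11_wrist.png

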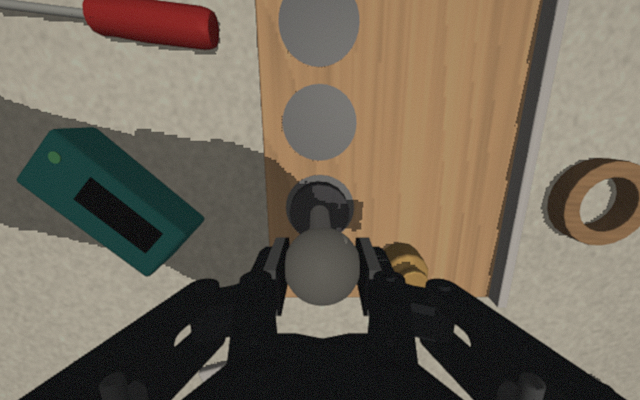

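View pics/w11c.png

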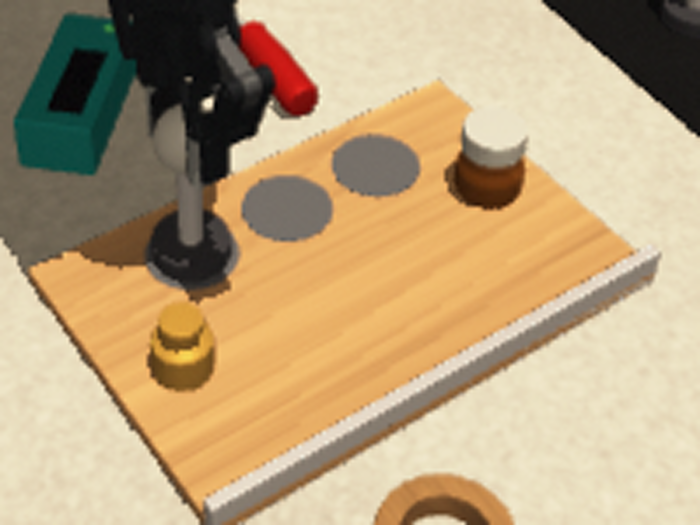

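The ball stands on its mark, with an even grey ring around the base at wrist (320,205). Releasing and going for the cylinder.

Call:
jog_arm --moves '[[[0, 0, 0, 0, 0, 0], [0, 0, 0, 0, 0, 0], [0, 0, 0, 0, 0, 0], [0, 0, 0, 0, 0, 0], [0, 0, 0, 0, 0, 0], [0, 0, 0, 0, 0, 0], [0, 0, 0.03, 0, 0, 0], [0, 0, 0.1, 0, 0, 0], [0, 0, 0.25, 0, 0, 0], [0, 0, 0.4, 0, 0, 0]]]' --jaw -1

```text
time: 52.35
position: [0.5176, -0.0865, 0.1495]
tool_rot: [0.694, 0.72, -0.0, -0.0]
wrist_force: [-0.2, -0.3, 0.3]
opening: 0.0852
```

Call:
jog_arm --moves '[[[0, 0, 0.2, 0, 0, 0], [0, 0, 0.4, 0, 0, 0], [0, 0.1, 0.55, 0, 0, 0], [-0.01, 0.2, 0.55, 0, 0, 0], [-0.02, 0.32, 0.55, 0, 0, 0], [-0.03, 0.44, 0.55, 0, 0, 0], [-0.04, 0.56, 0.55, 0, 0, 0], [-0.05, 0.68, 0.55, 0, 0, 0], [-0.06, 0.8, 0.55, 0, 0, 0], [-0.06, 0.9, 0.55, 0, 0, 0]]]'

```text
time: 53.35
position: [0.5085, 0.0495, 0.2316]
tool_rot: [0.694, 0.72, 0.0, 0.0]
wrist_force: [0.6, 0.5, -0.9]
opening: 0.0855
```

Call:
jog_arm --moves '[[[-0.01, 0.1, 0, 0, 0, 0], [-0.01, 0.2, 0, 0, 0, 0], [-0.02, 0.3, 0, 0, 0, 0], [-0.02, 0.4, 0, 0, 0, 0], [-0.03, 0.5, 0, 0, 0, 0], [-0.04, 0.6, 0, 0, 0, 0], [-0.04, 0.7, 0, 0, 0, 0], [-0.05, 0.8, 0, 0, 0, 0], [-0.06, 0.9, 0, 0, 0, 0], [-0.06, 1, 0, 0, 0, 0]]]'

```text
time: 54.35
position: [0.4996, 0.1999, 0.2307]
tool_rot: [0.694, 0.72, -0.0, -0.0]
wrist_force: [0.4, -0.0, -0.7]
opening: 0.0857
```

Call:
jog_arm --moves '[[[0, 0.2, 0, 0, 0, 0], [0, 0.4, 0, 0, 0, 0], [0, 0.6, 0, 0, 0, 0], [0, 0.84, 0, 0, 0, 0], [0, 0.84, -0.12, 0, 0, 0], [0, 0.84, -0.3, 0, 0, 0], [0, 0.84, -0.5, 0, 0, 0], [0, 0.84, -0.7, 0, 0, 0], [0, 0.84, -0.88, 0, 0, 0], [0, 0.84, -1, 0, 0, 0]]]'

```text
time: 55.35
position: [0.499, 0.325, 0.0787]
tool_rot: [0.694, 0.72, -0.001, -0.0]
wrist_force: [-0.1, 1.4, -1.0]
opening: 0.0854
```

```bash
python3 snap.py w12 wrist
```

```text
55.4 [0.49819206 0.32443832 0.07657373] [ 6.93904133e-01  7.20064174e-01 -2.13062060e-03 -3.15975695e-04] 0.08536572667634172
```

View pics/w12_wrist.png

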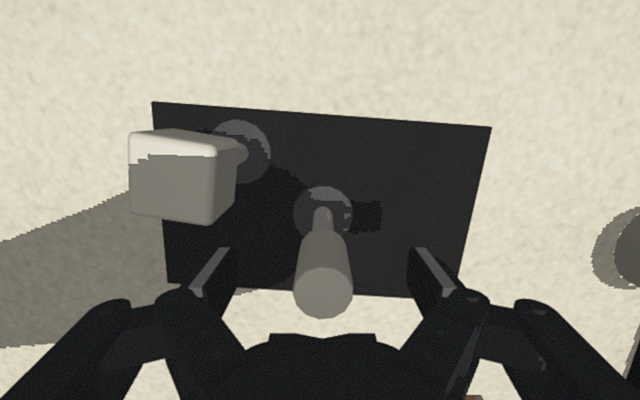

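Call:
jog_arm --moves '[[[0, 0, 0, 0, 0, 0], [0, 0, 0, 0, 0, 0], [0, 0, 0, 0, 0, 0], [0, 0, 0, 0, 0, 0], [0, 0, 0, 0, 0, 0], [0, 0, 0, 0, 0, 0], [0, 0, 0, 0, 0, 0], [0, 0, 0, 0, 0, 0], [0, 0, 0, 0, 0, 0], [0, 0, 0, 0, 0, 0]]]' --jaw 1

```text
time: 56.4
position: [0.5, 0.3251, 0.0817]
tool_rot: [0.694, 0.72, 0.001, -0.0]
wrist_force: [-2.5, -0.0, 9.3]
opening: 0.0248
```

Call:
jog_arm --moves '[[[0, 0, 0.06, 0, 0, 0], [0, 0, 0.2, 0, 0, 0], [0, 0, 0.4, 0, 0, 0], [0, 0, 0.6, 0, 0, 0], [0, -0.05, 0.75, 0, 0, 0], [0, -0.15, 0.85, 0, 0, 0], [0, -0.25, 0.9, 0, 0, 0], [0, -0.37, 0.9, 0, 0, 0], [0, -0.49, 0.9, 0, 0, 0], [0, -0.6, 0.9, 0, 0, 0]]]'

```text
time: 57.4
position: [0.4994, 0.2324, 0.2149]
tool_rot: [0.694, 0.72, -0.001, -0.0]
wrist_force: [0.2, -0.2, -1.4]
opening: 0.0248
```

Call:
jog_arm --moves '[[[0.01, -0.1, 0, 0, 0, 0], [0.01, -0.2, 0, 0, 0, 0], [0.02, -0.3, 0, 0, 0, 0], [0.02, -0.4, 0, 0, 0, 0], [0.03, -0.5, 0, 0, 0, 0], [0.04, -0.6, 0, 0, 0, 0], [0.04, -0.7, 0, 0, 0, 0], [0.05, -0.8, 0, 0, 0, 0], [0.06, -0.9, 0, 0, 0, 0], [0.06, -1, 0, 0, 0, 0]]]'

```text
time: 58.4
position: [0.5089, 0.0834, 0.2157]
tool_rot: [0.694, 0.72, -0.0, 0.0]
wrist_force: [-1.0, 0.0, -2.0]
opening: 0.0248
```

Call:
jog_arm --moves '[[[0.01, -0.2, 0, 0, 0, 0], [0.02, -0.4, 0, 0, 0, 0], [0.03, -0.57, 0, 0, 0, 0], [0.04, -0.7, 0, 0, 0, 0], [0.04, -0.7, -0.1, 0, 0, 0], [0.04, -0.7, -0.3, 0, 0, 0], [0.04, -0.7, -0.5, 0, 0, 0], [0.04, -0.7, -0.67, 0, 0, 0], [0.04, -0.7, -0.77, 0, 0, 0], [0.04, -0.7, -0.82, 0, 0, 0]]]'

```text
time: 59.4
position: [0.5141, -0.021, 0.0914]
tool_rot: [0.694, 0.72, -0.001, -0.001]
wrist_force: [-0.9, -0.6, -0.9]
opening: 0.0248
```

Call:
jog_arm --moves '[[[0, 0, -0.004, 0, 0, 0], [0, 0, -0.008, 0, 0, 0], [0, 0, -0.012, 0, 0, 0], [0, 0, -0.016, 0, 0, 0], [0, 0, -0.02, 0, 0, 0], [0, 0, -0.024, 0, 0, 0], [0, 0, -0.027, 0, 0, 0], [0, 0, -0.027, 0, 0, 0], [0, 0, -0.027, 0, 0, 0], [0, 0, -0.027, 0, 0, 0]]]'

```text
time: 60.4
position: [0.5151, -0.0204, 0.0896]
tool_rot: [0.694, 0.72, 0.0, 0.0]
wrist_force: [-5.7, 1.0, 20.0]
opening: 0.025
```

```bash
python3 snap.py w13 wrist
```

```text
60.45 [ 0.51509525 -0.02035563  0.08963038] [6.94045459e-01 7.19930984e-01 5.00204290e-04 1.72864944e-04] 0.024769961497552093
```

View pics/w13_wrist.png

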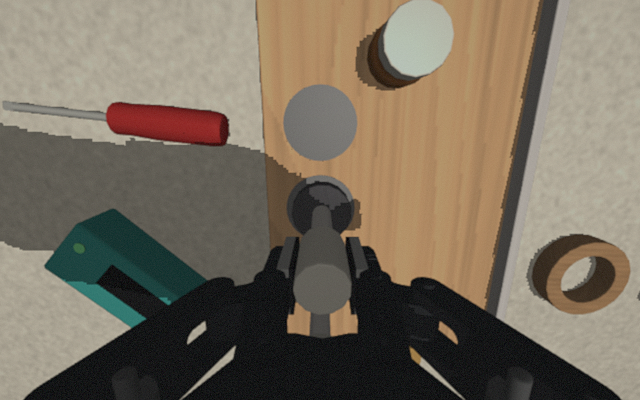

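The cylinder stands centred on its mark at wrist (321,205). Release and fetch the square.

Call:
jog_arm --moves '[[[0, 0, 0, 0, 0, 0], [0, 0, 0, 0, 0, 0], [0, 0, 0, 0, 0, 0], [0, 0, 0, 0, 0, 0], [0, 0, 0, 0, 0, 0], [0, 0, 0, 0, 0, 0], [0, 0, 0.03, 0, 0, 0], [0, 0, 0.1, 0, 0, 0], [0, 0, 0.25, 0, 0, 0], [0, 0, 0.4, 0, 0, 0]]]' --jaw -1

```text
time: 61.45
position: [0.5146, -0.0205, 0.15]
tool_rot: [0.694, 0.72, -0.0, -0.0]
wrist_force: [0.1, 0.5, -0.3]
opening: 0.0856
```

Call:
jog_arm --moves '[[[0, 0, 0.2, 0, 0, 0], [0, 0, 0.4, 0, 0, 0], [-0.02, 0.1, 0.55, 0, 0, -0.002], [-0.04, 0.2, 0.55, 0, 0, -0.005], [-0.06, 0.32, 0.55, 0, 0, -0.008], [-0.08, 0.44, 0.55, 0, 0, -0.011], [-0.1, 0.56, 0.55, 0, 0, -0.014], [-0.12, 0.68, 0.55, 0, 0, -0.017], [-0.15, 0.8, 0.55, 0, 0, -0.02], [-0.17, 0.9, 0.55, 0, 0, -0.02]]]'

```text
time: 62.45
position: [0.4889, 0.1155, 0.232]
tool_rot: [0.716, 0.698, 0.0, 0.0]
wrist_force: [1.2, 0.9, -0.5]
opening: 0.0853
```

Call:
jog_arm --moves '[[[-0.03, 0.1, 0, 0, 0, -0.003], [-0.05, 0.2, 0, 0, 0, -0.006], [-0.08, 0.3, 0, 0, 0, -0.009], [-0.1, 0.4, 0, 0, 0, -0.012], [-0.13, 0.5, 0, 0, 0, -0.015], [-0.15, 0.6, 0, 0, 0, -0.018], [-0.18, 0.7, 0, 0, 0, -0.021], [-0.2, 0.8, 0, 0, 0, -0.024], [-0.23, 0.9, 0, 0, 0, -0.027], [-0.25, 1, 0, 0, 0, -0.027]]]'

```text
time: 63.45
position: [0.4515, 0.2653, 0.2319]
tool_rot: [0.745, 0.667, 0.0, -0.0]
wrist_force: [-1.0, 0.4, -0.3]
opening: 0.0854
```

Call:
jog_arm --moves '[[[-0.02, 0.2, 0, 0, 0, 0], [-0.04, 0.4, 0, 0, 0, 0], [-0.06, 0.57, 0, 0, 0, 0], [-0.08, 0.7, 0, 0, 0, 0], [-0.08, 0.7, -0.12, 0, 0, 0], [-0.08, 0.7, -0.3, 0, 0, 0], [-0.08, 0.7, -0.5, 0, 0, 0], [-0.08, 0.7, -0.7, 0, 0, 0], [-0.08, 0.7, -0.88, 0, 0, 0], [-0.08, 0.7, -1, 0, 0, 0]]]'

```text
time: 64.45
position: [0.4394, 0.3692, 0.0796]
tool_rot: [0.745, 0.667, -0.001, 0.0]
wrist_force: [-0.3, -0.7, -0.3]
opening: 0.0854
```

```bash
python3 snap.py w14 wrist
```

```text
64.5 [0.43865354 0.36860957 0.07764307] [ 7.45209329e-01  6.66827617e-01 -1.98138330e-03  2.43758609e-04] 0.08567150191482799
```

View pics/w14_wrist.png

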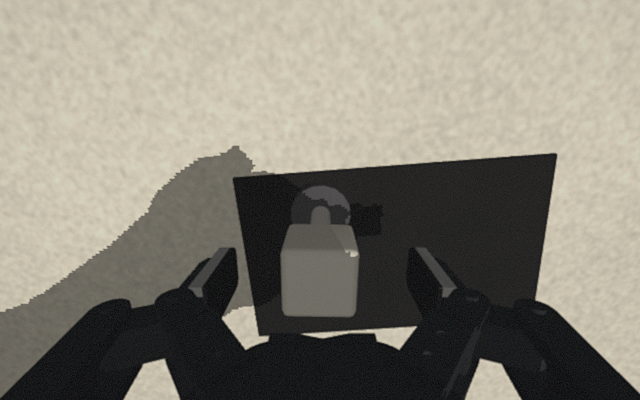

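The square grip is centred at column 320 and parallel to the pads. Closing and carrying it back.

Call:
jog_arm --moves '[[[0, 0, 0, 0, 0, 0], [0, 0, 0, 0, 0, 0], [0, 0, 0, 0, 0, 0], [0, 0, 0, 0, 0, 0], [0, 0, 0, 0, 0, 0], [0, 0, 0, 0, 0, 0], [0, 0, 0, 0, 0, 0], [0, 0, 0, 0, 0, 0], [0, 0, 0, 0, 0, 0], [0, 0, 0, 0, 0, 0]]]' --jaw 1

```text
time: 65.5
position: [0.4398, 0.3702, 0.0824]
tool_rot: [0.745, 0.667, 0.001, -0.0]
wrist_force: [-4.9, -0.8, 10.9]
opening: 0.0335
```

Call:
jog_arm --moves '[[[0, 0, 0.06, 0, 0, 0], [0, 0, 0.2, 0, 0, 0], [0, 0, 0.4, 0, 0, 0], [0, 0, 0.6, 0, 0, 0], [0.01, -0.05, 0.75, 0, 0, 0], [0.03, -0.15, 0.85, 0, 0, 0], [0.06, -0.25, 0.9, 0, 0, 0], [0.09, -0.37, 0.9, 0, 0, 0], [0.12, -0.49, 0.9, 0, 0, 0], [0.15, -0.6, 0.9, 0, 0, 0]]]'

```text
time: 66.5
position: [0.4624, 0.2772, 0.2153]
tool_rot: [0.746, 0.666, -0.001, 0.0]
wrist_force: [0.0, 0.7, -1.9]
opening: 0.0328
```

Call:
jog_arm --moves '[[[0.02, -0.1, 0, 0, 0, 0], [0.04, -0.2, 0, 0, 0, 0], [0.07, -0.3, 0, 0, 0, 0], [0.09, -0.4, 0, 0, 0, 0], [0.11, -0.5, 0, 0, 0, 0], [0.13, -0.6, 0, 0, 0, 0], [0.15, -0.7, 0, 0, 0, 0], [0.18, -0.8, 0, 0, 0, 0], [0.2, -0.9, 0, 0, 0, 0], [0.22, -1, 0, 0, 0, 0]]]'

```text
time: 67.5
position: [0.4955, 0.1284, 0.2161]
tool_rot: [0.745, 0.667, 0.0, -0.0]
wrist_force: [0.4, -0.0, -1.7]
opening: 0.0333
```

Call:
jog_arm --moves '[[[0.04, -0.18, 0, 0, 0, 0], [0.08, -0.36, 0, 0, 0, 0], [0.12, -0.5, 0, 0, 0, 0], [0.12, -0.56, 0, 0, 0, 0], [0.12, -0.56, -0.1, 0, 0, 0], [0.12, -0.56, -0.3, 0, 0, 0], [0.12, -0.56, -0.5, 0, 0, 0], [0.12, -0.56, -0.67, 0, 0, 0], [0.12, -0.56, -0.77, 0, 0, 0], [0.12, -0.56, -0.82, 0, 0, 0]]]'

```text
time: 68.5
position: [0.5125, 0.0457, 0.0919]
tool_rot: [0.745, 0.667, -0.001, -0.001]
wrist_force: [0.2, -0.7, -1.6]
opening: 0.0332
```

Call:
jog_arm --moves '[[[0, 0, -0.004, 0, 0, 0], [0, 0, -0.008, 0, 0, 0], [0, 0, -0.012, 0, 0, 0], [0, 0, -0.016, 0, 0, 0], [0, 0, -0.02, 0, 0, 0], [0, 0, -0.024, 0, 0, 0], [0, 0, -0.027, 0, 0, 0], [0, 0, -0.027, 0, 0, 0], [0, 0, -0.027, 0, 0, 0], [0, 0, -0.027, 0, 0, 0]]]'

```text
time: 69.5
position: [0.5136, 0.0458, 0.0903]
tool_rot: [0.745, 0.667, 0.001, -0.0]
wrist_force: [-7.1, 0.3, 25.7]
opening: 0.0333
```

```bash
python3 snap.py w15 wrist
```

```text
69.55 [0.5135606  0.04577464 0.09026882] [ 7.45243628e-01  6.66792004e-01  5.99147954e-04 -2.29805389e-05] 0.03303478987334176
```

View pics/w15_wrist.png

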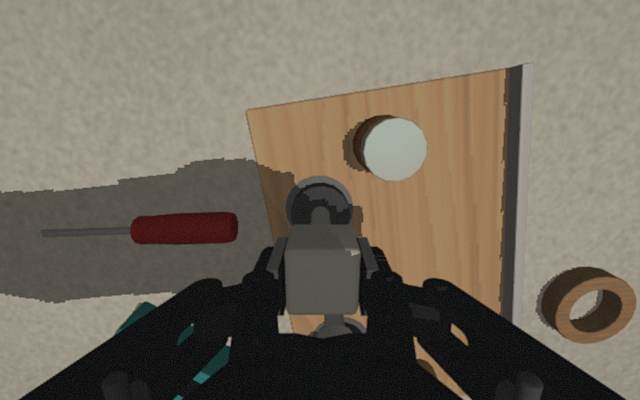

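The square is on its mark at (320,205). Releasing, then retreating up and away for a final check.

Call:
jog_arm --moves '[[[0, 0, 0, 0, 0, 0], [0, 0, 0, 0, 0, 0], [0, 0, 0, 0, 0, 0], [0, 0, 0, 0, 0, 0], [0, 0, 0, 0, 0, 0], [0, 0, 0, 0, 0, 0], [0, 0, 0.03, 0, 0, 0], [0, 0, 0.1, 0, 0, 0], [0, 0, 0.25, 0, 0, 0], [0, 0, 0.4, 0, 0, 0]]]' --jaw -1

```text
time: 70.55
position: [0.5132, 0.0455, 0.1504]
tool_rot: [0.745, 0.667, -0.0, -0.0]
wrist_force: [0.6, 0.5, 0.3]
opening: 0.0852
```

Call:
jog_arm --moves '[[[0, 0, 0.2, 0, 0, 0], [0, 0, 0.4, 0, 0, 0], [-0.03, 0.1, 0.55, 0, 0, 0], [-0.06, 0.2, 0.6, 0, 0, 0], [-0.09, 0.32, 0.6, 0, 0, 0], [-0.12, 0.44, 0.6, 0, 0, 0], [-0.15, 0.56, 0.6, 0, 0, 0], [-0.18, 0.7, 0.6, 0, 0, 0], [-0.2, 0.85, 0.6, 0, 0, 0], [-0.2, 1, 0.6, 0, 0, 0]]]'

```text
time: 71.55
position: [0.4829, 0.1964, 0.2401]
tool_rot: [0.745, 0.667, 0.0, -0.0]
wrist_force: [0.3, 0.1, 0.7]
opening: 0.0852
```

Call:
jog_arm --moves '[[[-0.03, 0.1, 0, 0, 0, 0], [-0.06, 0.2, 0, 0, 0, 0], [-0.09, 0.3, 0, 0, 0, 0], [-0.12, 0.4, 0, 0, 0, 0], [-0.15, 0.5, 0, 0, 0, 0], [-0.18, 0.6, 0, 0, 0, 0], [-0.2, 0.7, 0, 0, 0, 0], [-0.2, 0.8, 0, 0, 0, 0], [-0.2, 0.9, 0, 0, 0, 0], [-0.2, 1, 0, 0, 0, 0]]]'

```text
time: 72.55
position: [0.4534, 0.3469, 0.239]
tool_rot: [0.745, 0.667, -0.0, 0.0]
wrist_force: [0.4, 0.6, -0.1]
opening: 0.0854
```

```bash
python3 snap.py f1 scene top; python3 -c "
import cv2;a=cv2.imread('pics/f1_scene.png')[180:345,110:440];cv2.imwrite('pics/f1c.png',cv2.resize(a,None,fx=2.4,fy=2.4,interpolation=2))
a=cv2.imread('pics/f1_top.png')[110:220,255:405];cv2.imwrite('pics/f1t.png',cv2.resize(a,None,fx=5,fy=5,interpolation=2))"
```

```text
72.65 [0.45298418 0.34793142 0.23871779] [ 7.44527257e-01  6.67592049e-01 -3.19460120e-05 -1.36868088e-04] 0.08592678932524817
```

View pics/f1c.png

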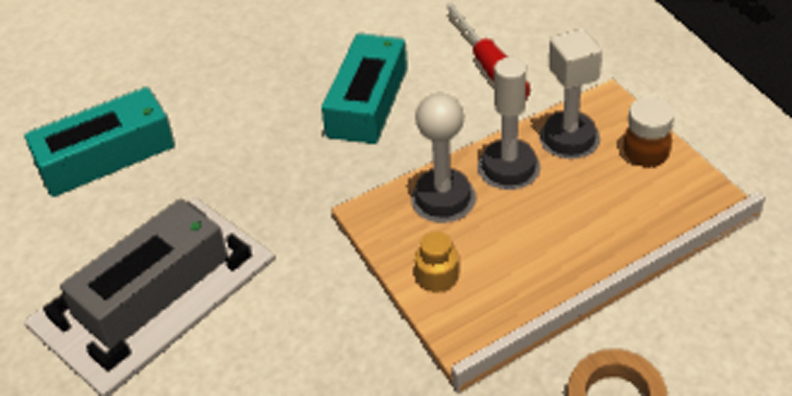

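View pics/f1t.png

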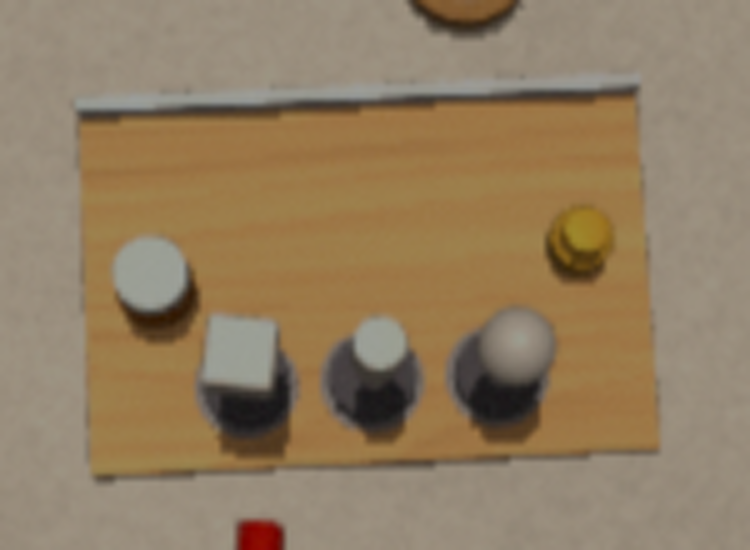

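The final pictures match the start. In the same top crop the square is at (241,352), the cylinder at (380,344) and the ball at (517,346), all as before, and the jar and weight have not moved. The box lies in the dock. Handing in.

```bash
python3 -c "
from workcell import bot
s=bot.read_state();print(s['time'],s['wrist_force'],s['opening']); print(bot.close_job())"
```

```text
72.65 [-0.69455016  0.73205311  0.95919412] 0.08592678932524817
the job is handed in; nothing more can be done
None
```

The job is done and handed in at 72.7 s of the 139 s allowed. I stood all three handles on the mat, laid the grey box in the dock, then put the ball, cylinder and square handles back on the marks they came from.

**Last checks:**
- **Handles:** all three stand upright, at the same pixels in the top view as at the start (to within reading by eye), with the grey ring of each mark even around its base.
- **Jar and weight:** both are where they were in the top view.
- **Box:** it lies flat inside all four dock corners, measured about 1.5 mm off the dock centre one way and 1.1 mm the other. The free play is 7 mm and 6 mm.
- **Robot:** the gripper is open and well clear of everything.

**What disagreed or went less smoothly:**
- **Ball on the mat:** setting it down gave a brief wrist-force reading of 55 N. That is under the 120 N limit, and the ball stayed upright. I lowered the later pieces more slowly, and they peaked at about 26 N.
- **Camera measurements:** the three views put the dock centre up to 3 mm apart, so I used a middle value. Heights measured from two views were mostly within 4 mm of the stated ones; a few single corners were off by more, the worst a mat corner at 11 mm. Touching down confirmed the heights I used.

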